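Pack a transport case with cartons and fasten it

ROBOT

A 6-joint arm with a two-finger parallel gripper is mounted at the origin on a cart in front of the work surface, level with it; the furniture and walls round the work are solid. World frame = base frame: x ahead of the robot, y to its left, z up, the work surface at z = 0. Lengths are in mm, angles in rad, forces in N, time in s.
With the tool pointing down it reaches from about 325 to 1000 mm from the base axis. Payload 5.1 kg.
Tool frame: the origin (TCP) lies where the fingers leave the gripper's body, on its centre line; the fingertips stand 73 mm ahead of it and the grasp point (between the pads) lies 54 mm ahead of it; z points along the fingers, y is the line along which they close (so a half turn about z gives the same grasp; the last joint's range is limited). The gripper opens to 85 mm and grips with 20 to 120 N. Pads are 22 mm wide; open, the fingers measure 114 mm over their backs; the gripper's body (76 mm by 85 mm) begins 54 mm behind the grasp point. The pads swing forward as they close: fully open they stand 13 mm farther back than shut.
Start: joints at [-0.083, 0.124, 1.65, -0, 1.367, -0.083], TCP at [649.989, -0.028, 303.922] pointing down, gripper open.
Joint ranges: [-2.61, 2.61], [-1.02, 2.33], [0.03, 2.71], [-1.35, 4.49], [0.32, 2.68], [-2.91, 2.91]. Speed limits (rad/s): [2.57, 2.57, 3.14, 3.14, 3.14, 3.14].

INTERFACE

Orientations are given as a unit quaternion [w, x, y, z].
In Python, from plant import robot gives the robot as it stands. The module is installed in compiled form; this text tells all that it offers.
- The arm moves only by the tool apply_moves, never from a script. Its argument "increments" is a list of rows, each a list of 3 entries, a list of its own where there are three numbers: the shift along the world's x, y, z in mm, then the turn about the world's z in rad, then the opening, from 0 (shut) to 1 (fully open). A call has 1 to 12 rows; each row shifts and turns the commanded pose from where the row before left it; what a row does not reach is not made up. A row lasts 1/12 s, in which the tool goes at most 41.7 mm and 7.16 degrees, less where a joint would pass 70% of its speed; a pose out of reach is approached as far as the arm can. A call is refused whole if a number of a shift passes 41.7 or a number of a turn 0.125, either way. A call with a gripper value outside its range is refused whole. The fingers move at their own pace and stop on an object; "grip_force" is the grip in N (left out, the last holds). Time passes only in rows, so rows that do not move let the fingers close. It gives the time, the measured TCP pose, the force, the opening and the grip force at its end, in the units of the state.
- robot.observe(): the state, without advancing time (a new reading comes with each control period).
- robot.get_image(name): name is "scene" or "side" or "wrist"; returns the picture (420x560x3 uint8, red, green, blue); there is no depth.
- robot.camera_params(name): a dict with "fx", "fy", "cx", "cy" (pixels), "dist" ([k1, k2, p1, p2, k3] as OpenCV has them; the pictures are not rectified), "R" (3x3) and "t" (3): a world point X has camera coordinates R X + t. Camera axes: x right, y down, z forward; pixel columns grow to the right and rows downward; lengths in mm; the calibration is good to about 2 mm. A picture is of the moment at which its call begins: read the wrist's pose just before it. camera_params takes no time and is no camera call; for the wrist camera it gives the pose at the moment of the call.
- robot.finish_job(): hands the job in; it is judged then, once.
Trained networks look in the newest picture that a camera, given by its name, has taken for a name from the list of things; names that differ only in an ending like _2 or _b are one class to them, and where a whole thing is asked for, a point or a joint stands for the part that bears it (a point fixed in the world has none). Each returns a list of dicts, best first, with "conf" (0 to 1); they miss things now and then, are a little off and sometimes report something else, mostly with a low value. They report only what shows in the picture. A call takes as long as a camera call. They do not tell look-alikes from the thing itself.
- robot.boxes_of(label, camera): "position" ([column, row] in pixels, amid what is visible of it).
- robot.cut_out(label, camera): "pixels" (420x560 bool, what is visible of it) and "position" ([column, row] in pixels, amid what is visible of it).
- robot.place_of(label, camera): "position" ([column, row] in pixels: a listed point, or the origin of a listed thing).
The state is a dict: "time_s": time; "joint_positions": joint angles; "joint_velocities": joint speeds; "joint_torque": joint torques, N m; "ee_pos": TCP position; "eef_rot": TCP orientation; "ft_force": force on the tool from outside, world axes, zero at the start; "torque": the same for the moment, N m; "gripper_width": finger opening in mm; "grip_force": force on a finger pad.
Only numpy, scipy, OpenCV 4.12 (cv2) and the standard library are available. Lean on these libraries where they do the work, as an engineer would, in place of code of your own. Each camera call takes 0.05 s, during which the arm holds its last target. There are 200 camera calls.

TASK

Pack the sampling case for the field: flip the hasp off its staple and right over onto the lid, raise the lid, stand every white carton waiting on the bench to the right of the case in a foam pocket of its own, and close the lid. Then hook the loop of the draw latch over its keeper and push the lever down until it snaps over centre and stays shut, and put the hasp back down over its staple. Do not disturb the timer and the roll of tape.

Things in the scene. Friction and masses are not known exactly. Their poses are not given: they have to be found in the camera images.
- case: Dark grey hard-shell case fixed to the bench, 130 (x) x 346 (y) x 110 mm tall: tray 66 mm, lid 44 mm. Origin: centre of its underside; the front with the fittings faces its -x (front face x -65), z up. 'Case frame' below means this frame, in mm. Inside, four open foam pockets in a row along y; foam top and tray rim z 66. A carton standing in a pocket has its top at z 90.
- lid (a joint): Lid hinge, rad. 0 = shut, grows as it opens, 1.75 = fully open. A stiff hinge: the lid stays at any angle and takes 4 to 5 N at the tab to move; it must be pushed down until fully shut.
- lid_hinge (a point): Point on the lid's hinge line (along the case's y), case frame x +65, y 0, z 66; the lid turns about it.
- lid_tab (a point): Centre of the lifting tab on the middle of the lid's front: a block 44 mm long (y), 12 mm thick, sticking out 26 mm; lid shut: case frame x -79, y 0, z 98. It can be pinched across its 44 mm from above and turns between the fingers as the lid swings.
- hasp (a joint): Hinge of the hasp leaf, rad, relative to the lid. 0 = hanging down the front with its slot over the staple (the lid then cannot be raised), 1.57 = straight out, 3.14 = straight up, 4.05 = tipped back, resting on top of the lid by its finger bar. Turns freely and falls either way from upright, back or down over the staple.
- hasp_hinge (a point): Hasp hinge axis (along the case's y) at the lid's upper front edge; lid shut: case frame x -70, y +110, z 109. The steel leaf is 32 mm wide and reaches 77 mm from the axis.
- hasp_bar (a point): Centre of the finger bar on the hasp's outer face: a round bar 40 mm long (y), 12 mm thick, with domed ends; hasp down: case frame x -87, y +110, z 76, 16 mm clear of the front face. Pinch it lightly by its two ends, from above, so that it turns between the fingers, and carry it on a circle about hasp_hinge (radius 37 mm): out, up and back.
- staple (a point): Middle of the staple, a wire U on the tray's front, case frame x -75, y +110, z 54; it sticks out 22 mm through the hasp's slot.
- lever (a joint): Draw-latch lever, rad. 0 = shut on its stop (handle out and 30 degrees below level), 1.05 = handle 30 degrees above level, 1.92 = fully open (handle nearly upright). Light friction: it stays where it is left. Once hooked, the loop goes tight at about 1.0; dead centre is at about 0.35, beyond which it snaps shut. Takes 2 to 4 N at the tip.
- lever_pin (a point): Lever axis (along the case's y): case frame x -89, y -110, z 44. The loop's own pin is on the lever, 22 mm from this axis, 73 degrees nearer the case than the handle (lever 0: pin below the axis).
- lever_tip (a point): Middle of the handle's end pad (30 mm wide in y, 10 mm thick), 48 mm from lever_pin; the handle ends 10 mm beyond it. Push it down from above, or pinch it across its 30 mm, on an arc about lever_pin; shut: case frame x -131, z 20.
- loop (a joint): Hinge of the wire loop on the lever, rad: the lever's angle plus the loop's lean from upright, outward (lean = loop - lever). Light friction: the loop stays where it is left. It starts unhooked, leaning towards the robot.
- loop_bar (a point): Middle of the loop's crossbar (8 mm thick, along the case's y), 69 mm from the loop's pin. It ends in two domed black knobs 13 mm thick, 58 mm over their outsides, which can be pinched from above, one finger beside each; loop and lever then follow as two links. Hooked and shut, the loop is stretched 2 to 3 mm on its springs.
- keeper (a point): Where the crossbar's centre lies when hooked: in the steel hook, 24 mm wide (y), on the lid's front; lid shut: case frame x -83, y -110, z 94. The bar drops into a 14 mm wide channel between an upturned lip in front (top 2 mm above this point, so the bar's centre must cross 6 mm or more above it) and a block behind, 9 mm high. With the lever at 1.75 the bar reaches 12 mm above it.
- timer: White bench timer lying on its back, 58x68x20 mm; origin under its centre. Leave it alone.
- tape: Roll of tape lying flat, 67 mm across, 19 mm high; origin under its centre. Leave it alone.
- pocket_1 (a point): Centre of the floor of a foam pocket at the right end in case frame (y -129, z 30), 92 (x) x 69 (y) mm, 36 mm deep. Any carton may go in any pocket, its 77 mm side along the case's x, either way round; 25 mm then stays free between cartons in adjoining pockets.
- pocket_2 (a point): Centre of the floor of a foam pocket right of the middle in case frame (y -43, z 30), 92 (x) x 69 (y) mm, 36 mm deep. Any carton may go in any pocket, its 77 mm side along the case's x, either way round; 25 mm then stays free between cartons in adjoining pockets.
- pocket_3 (a point): Centre of the floor of a foam pocket left of the middle in case frame (y +43, z 30), 92 (x) x 69 (y) mm, 36 mm deep. Any carton may go in any pocket, its 77 mm side along the case's x, either way round; 25 mm then stays free between cartons in adjoining pockets.
- pocket_4 (a point): Centre of the floor of a foam pocket at the left end in case frame (y +129, z 30), 92 (x) x 69 (y) mm, 36 mm deep. Any carton may go in any pocket, its 77 mm side along the case's x, either way round; 25 mm then stays free between cartons in adjoining pockets.
- carton_1: Small closed white cardboard carton of consumables, 61 (its x) x 77 (its y) x 60 mm tall, 0.09 kg, standing on the bench right of the case with its long side about along world y; grasp it across the 61 mm near the top. Origin: centre of its underside; z up. May be absent.
- carton_2: Small closed white cardboard carton of consumables, 61 (its x) x 77 (its y) x 60 mm tall, 0.09 kg, standing on the bench right of the case with its long side about along world y; grasp it across the 61 mm near the top. Origin: centre of its underside; z up. May be absent.
- carton_3: Small closed white cardboard carton of consumables, 61 (its x) x 77 (its y) x 60 mm tall, 0.09 kg, standing on the bench right of the case with its long side about along world y; grasp it across the 61 mm near the top. Origin: centre of its underside; z up. May be absent.
- carton_4: Small closed white cardboard carton of consumables, 61 (its x) x 77 (its y) x 60 mm tall, 0.09 kg, standing on the bench right of the case with its long side about along world y; grasp it across the 61 mm near the top. Origin: centre of its underside; z up. May be absent.
Not all that is in view belongs to the job. What is shaped like the carton_4 but orange or pink is not meant.

How it is judged (in metres and radians):
On the way, in this order (a step that is already met when the one before it is completed fails the run):
1. the hasp is off its staple and swung over towards the lid's top, the lid still down (value of joint hasp above 3.5 rad and value of joint lid below 0.06 rad), for 0.2 s.
2. the lid is raised (value of joint lid above 1.1 rad), for 0.2 s.
3. every carton stands in a pocket, the lid still up (x of carton_1 in the frame of case between -0.012 and 0.012 m and y of carton_1 in the frame of case between -0.14 and 0.14 m and z of carton_1 in the frame of case between 0.022 and 0.037 m and angle between each of carton_1, carton_2, carton_3, carton_4's own z axis and vertical below 0.15 rad and x of carton_2 in the frame of case between -0.012 and 0.012 m and y of carton_2 in the frame of case between -0.14 and 0.14 m and z of carton_2 in the frame of case between 0.022 and 0.037 m and x of carton_3 in the frame of case between -0.012 and 0.012 m and y of carton_3 in the frame of case between -0.14 and 0.14 m and z of carton_3 in the frame of case between 0.022 and 0.037 m and x of carton_4 in the frame of case between -0.012 and 0.012 m and y of carton_4 in the frame of case between -0.14 and 0.14 m and z of carton_4 in the frame of case between 0.022 and 0.037 m and value of joint lid above 0.9 rad), for 0.2 s.
4. the lid is shut (value of joint lid below 0.04 rad), for 0.2 s.
At the end, for the whole second after the job is handed in: Every carton present stands upright (within 0.15 rad) on the floor of a foam pocket, the lid is shut (under 0.03 rad), the loop's bar lies in the keeper (within 8 mm of its seat), the lever is shut past centre (under 0.15 rad), and the hasp hangs over its staple (under 0.2 rad) (x of carton_1 in the frame of case between -0.012 and 0.012 m and y of carton_1 in the frame of case between -0.14 and 0.14 m and z of carton_1 in the frame of case between 0.022 and 0.037 m and angle between each of carton_1, carton_2, carton_3, carton_4's own z axis and vertical below 0.15 rad and x of carton_2 in the frame of case between -0.012 and 0.012 m and y of carton_2 in the frame of case between -0.14 and 0.14 m and z of carton_2 in the frame of case between 0.022 and 0.037 m and x of carton_3 in the frame of case between -0.012 and 0.012 m and y of carton_3 in the frame of case between -0.14 and 0.14 m and z of carton_3 in the frame of case between 0.022 and 0.037 m and x of carton_4 in the frame of case between -0.012 and 0.012 m and y of carton_4 in the frame of case between -0.14 and 0.14 m and z of carton_4 in the frame of case between 0.022 and 0.037 m and value of joint lid below 0.03 rad and value of joint hasp below 0.2 rad and value of joint lever below 0.15 rad and distance between loop_bar and keeper below 0.008 m); the robot touches nothing.
It fails at once if the timer or the roll of tape is moved more than 30 mm (distance of any of timer, tape from where it was at the start of the episode above 0.03 m).
Of carton_1, carton_2, carton_3, carton_4 only 2 to 4 are there at a start; the rules pass over those that are not, and their reading is None.
At some moment in a run one of carton_1, carton_2, carton_3, carton_4 may be knocked a few centimetres aside while the robot is not near it.
It also fails if it takes over 210 s, if anything falls off the work surface, if the arm or the gripper's body presses on something with over 40 N, if the wrist force passes 120 N, or if a joint passes its speed limit or range.

## Working session

There is one attempt and no reset: what is moved stays moved. The work goes in short steps, Python scripts to look and compute and a tool call to move; the robot and the scene stay as the last step left them, time stands still between calls to the robot, and variables do not carry over. Pictures are saved under pics/ and viewed, at most 14 in all, crops included, and the job is handed in when it is done.

Besides the shell and the picture viewer there is one more tool, called as name(argument=value, ...) on one line, values as JSON. apply_moves: Moves the arm, as the interface text tells. Its arguments: {"type":"object","properties":{"increments":{"type":"array","items":{"type":"array"}},"grip_force":{"type":"number"}},"required":["increments"]}

```bash
ls; mkdir -p pics; cat > h.py <<'E'
import numpy as np, cv2
from plant import robot
def snap(n,f=None):
    im=robot.get_image(n)
    if f: cv2.imwrite('pics/'+f,im[:,:,::-1])
    return im
def ray(c,px):
    p=robot.camera_params(c) if isinstance(c,str) else c
    K=np.array([[p['fx'],0,p['cx']],[0,p['fy'],p['cy']],[0,0,1]])
    u=cv2.undistortPoints(np.array([[px]],float),K,np.array(p['dist'],float)).ravel()
    R=np.array(p['R']);t=np.array(p['t'])
    return -R.T@t, R.T@np.array([u[0],u[1],1])
def onz(c,px,z):
    o,d=ray(c,px); return o+d*(z-o[2])/d[2]
def proj(c,X):
    p=robot.camera_params(c) if isinstance(c,str) else c
    K=np.array([[p['fx'],0,p['cx']],[0,p['fy'],p['cy']],[0,0,1]])
    r,_=cv2.Rodrigues(np.array(p['R']))
    return cv2.projectPoints(np.array(X,float).reshape(-1,1,3),r,np.array(p['t'],float),K,np.array(p['dist'],float))[0].reshape(-1,2)
def tri(obs):
    A=np.zeros((3,3));b=np.zeros(3)
    for c,px in obs:
        o,d=ray(c,px);d=d/np.linalg.norm(d);M=np.eye(3)-np.outer(d,d);A+=M;b+=M@o
    return np.linalg.solve(A,b)
E
python3 - <<'E'
from h import *
a=snap('scene','s0.png');b=snap('side','d0.png');c=snap('wrist','w0.png')
cv2.imwrite('pics/all0.png',cv2.resize(np.hstack([a,b])[:,:,::-1],(800,300)))
for n in['scene','side','wrist']:
    p=robot.camera_params(n);R=np.array(p['R']);print(n,p['fx'],(-R.T@p['t']).round(),R[2].round(2))
    for l in['carton_1','case','lid_tab','hasp_bar','hasp_hinge','keeper','loop_bar','lever_tip','lever_pin','staple','lid_hinge','timer','tape']:
        print(l,[(np.round(q['position']).tolist(),round(q['conf'],2)) for q in robot.place_of(l,n)])
E
```

```text
pics
scene 383.5050458885523 [-200.  990.  723.] [ 0.51 -0.75 -0.42]
carton_1 [([343.0, 219.0], 0.86), ([308.0, 265.0], 0.76), ([326.0, 231.0], 0.72), ([287.0, 225.0], 0.7), ([301.0, 213.0], 0.63), ([319.0, 248.0], 0.58), ([326.0, 210.0], 0.44)]
case [([244.0, 251.0], 0.94), ([250.0, 254.0], 0.35)]
lid_tab [([263.0, 233.0], 0.59), ([302.0, 211.0], 0.49)]
hasp_bar [([250.0, 253.0], 0.63), ([287.0, 220.0], 0.34)]
hasp_hinge [([241.0, 246.0], 0.61), ([181.0, 321.0], 0.29)]
keeper [([281.0, 224.0], 0.9)]
loop_bar [([291.0, 224.0], 0.49)]
lever_tip [([282.0, 224.0], 0.7)]
lever_pin [([299.0, 212.0], 0.72), ([280.0, 235.0], 0.6)]
staple []
lid_hinge [([229.0, 235.0], 0.9), ([301.0, 218.0], 0.42)]
timer [([182.0, 320.0], 0.89)]
tape []
side 534.1809080302061 [  417. -1722.   906.] [ 0.07  0.89 -0.45]
carton_1 [([244.0, 279.0], 0.91), ([274.0, 294.0], 0.91), ([245.0, 256.0], 0.87), ([299.0, 269.0], 0.85), ([295.0, 249.0], 0.79), ([221.0, 219.0], 0.79), ([226.0, 234.0], 0.78), ([273.0, 352.0], 0.74)]
case [([286.0, 209.0], 0.61), ([263.0, 187.0], 0.35)]
lid_tab [([262.0, 186.0], 0.93)]
hasp_b
[... 243 characters left out ...]
8.0], 0.85), ([299.0, 191.0], 0.56), ([295.0, 249.0], 0.32)]
lid_hinge [([302.0, 192.0], 0.83)]
timer [([257.0, 171.0], 0.44)]
tape [([334.0, 251.0], 0.68), ([244.0, 278.0], 0.24)]
wrist 334.62073848385126 [650.  67. 374.] [-0.   -0.27 -0.96]
carton_1 [([238.0, 359.0], 0.86), ([338.0, 372.0], 0.64), ([53.0, 273.0], 0.62), ([19.0, 176.0], 0.59)]
case [([224.0, 129.0], 0.66)]
lid_tab [([105.0, 134.0], 0.68)]
hasp_bar []
hasp_hinge []
keeper [([131.0, 258.0], 0.94)]
loop_bar [([71.0, 268.0], 0.7)]
lever_tip [([108.0, 262.0], 0.65), ([284.0, 119.0], 0.5)]
lever_pin [([146.0, 240.0], 0.57)]
staple []
lid_hinge [([105.0, 135.0], 0.71), ([280.0, 120.0], 0.58)]
timer []
tape [([336.0, 371.0], 0.77)]
```

View pics/s0.png

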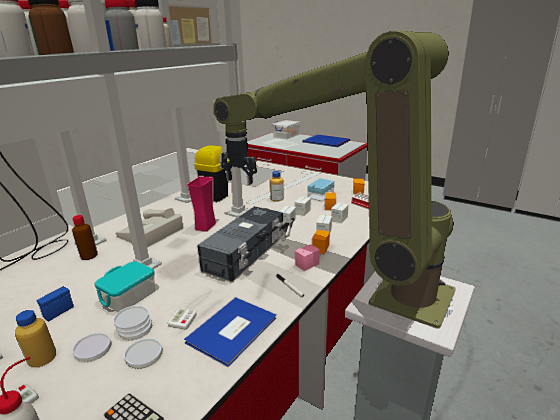

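View pics/d0.png

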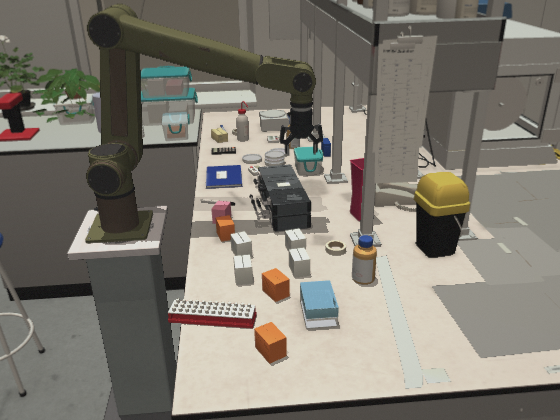

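The scene shows the case at (245,240), with white cartons by (300,210). The side view shows four white cartons at (241,244), (295,240), (243,268) and (299,262). The look-alikes are orange at (225,229), (275,284) and (270,342), and pink at (221,211). The tape is at (335,247) in the side view, and the timer at (182,318) in the scene view.

```bash
python3 - <<'E'
from h import *
for l,a in dict(c1=(244,256),c2=(295,249),c3=(244,279),c4=(299,269),tape=(334,251)).items(): print(l,onz('side',a,0).round())
for l,a in dict(c1=(238,359),c2=(338,372)).items(): print('wr',l,onz('wrist',a,0).round())
print('timer',onz('scene',(182,320),0).round())
print('case',onz('scene',(244,251),0).round())
for l,s,d in [('tab',(263,233),(262,186)),('keeper',(281,224),(265,202)),('hbar',(250,253),(254,180)),('hh',(241,246),(261,175)),('lbar',(291,224),(250,196)),('lidh',(229,235),(302,192))]: print(l,tri([('scene',s),('side',d)]).round())
print('w tab',onz('wrist',(105,134),98).round(),'keeper',onz('wrist',(131,258),94).round(), 'case',onz('wrist',(224,129),0).round(),'lh',onz('wrist',(280,120),66).round())
E
```

```text
c1 [ 432. -254.    0.]
c2 [ 599. -231.    0.]
c3 [ 427. -384.    0.]
c4 [ 597. -350.    0.]
tape [ 723. -258.    0.]
wr c1 [ 600. -232.    0.]
wr c2 [ 733. -253.    0.]
timer [515. 446.   0.]
case [604.  55.   0.]
tab [513.  56. 102.]
keeper [514. -56.  90.]
hbar [489. 160.  82.]
hh [519. 166. 101.]
lbar [463. -42. 109.]
lidh [661.  70.  61.]
w tab [512.  60.  98.] keeper [519. -49.  94.] case [594.  62.   0.] lh [654.  70.  66.]
```

View pics/w0.png

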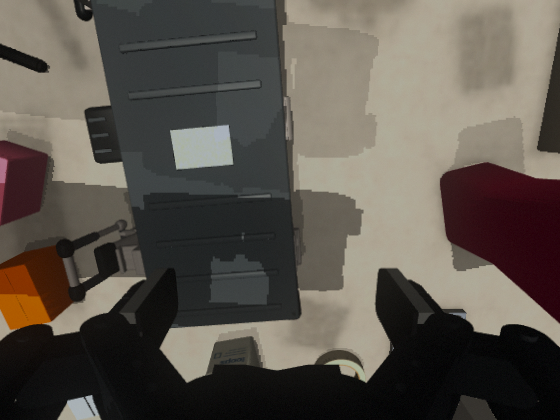

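The wrist view shows the lid with its label at (202,147), the tab at (100,133), the keeper at (128,252), the loop knobs at (66,247) and (77,293), and orange and pink blocks to its left. I'll move back and up for a wider view that includes the hasp.

apply_moves(increments=[[[-20,25,20],0,1],[[-20,25,20],0,1],[[-20,25,20],0,1],[[-20,25,20],0,1],[[-20,25,20],0,1],[[0,0,0],0,1],[[0,0,0],0,1]])

```text
time_s: 2.68
ee_pos: [549.6, 126.1, 406.4]
eef_rot: [0.001, 0.706, 0.708, 0.002]
ft_force: [0.1, -0.2, -0.3]
gripper_width: 85.4
grip_force: 0.0
```

```bash
python3 - <<'E'
from h import *
o=robot.observe();print(o['ee_pos'],o['eef_rot'],o['time_s'])
c=snap('wrist','w1.png')
for l,z in dict(lid_tab=98,hasp_bar=76,hasp_hinge=109,keeper=94,loop_bar=100,lever_tip=80,lever_pin=44,lid_hinge=66,case=0,staple=54,timer=0).items():
    print(l,[(np.round(q['position']).tolist(),round(q['conf'],2),onz('wrist',q['position'],z).round(1).tolist()) for q in robot.place_of(l,'wrist')])
E
```

```text
[549.62336449 126.13843038 406.41046597] [0.00147565 0.70623082 0.70797797 0.00174305] 2.6833
lid_tab [([242.0, 241.0], 0.58, [510.0, 57.1, 98.0])]
hasp_bar [([227.0, 148.0], 0.62, [492.9, 163.9, 76.0])]
hasp_hinge [([238.0, 147.0], 0.94, [509.3, 167.4, 109.0])]
keeper [([250.0, 318.0], 0.57, [515.5, -49.7, 94.0])]
loop_bar [([214.0, 329.0], 0.92, [469.9, -61.0, 100.0])]
lever_tip [([231.0, 321.0], 0.97, [489.3, -63.1, 80.0]), ([304.0, 210.0], 0.22, [583.2, 90.4, 80.0])]
lever_pin [([250.0, 303.0], 0.87, [511.5, -56.5, 44.0])]
lid_hinge [([229.0, 148.0], 0.48, [493.9, 163.5, 66.0])]
case [([301.0, 215.0], 0.79, [586.1, 61.8, 0.0]), ([243.0, 243.0], 0.73, [499.9, 19.1, 0.0]), ([228.0, 147.0], 0.69, [482.7, 160.2, 0.0])]
staple [([240.0, 144.0], 0.95, [505.3, 167.9, 54.0]), ([251.0, 318.0], 0.6, [514.5, -74.4, 54.0])]
timer []
```

View pics/w1.png

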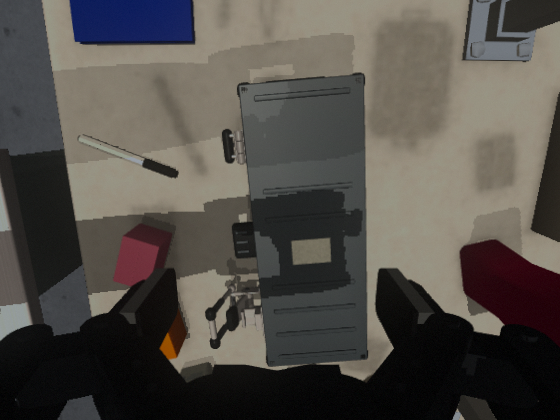

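The full lid is visible, with corners at (238,83), (365,74), (368,357) and (268,363). The hasp bar is at (228,146), the tab at (243,241) and the loop knobs at (210,314) and (214,343). Next I'll fit the case pose.

```bash
cat >> h.py <<'E'
def case2w(P,pose):
    x,y,t=pose;P=np.atleast_2d(np.array(P,float));c,s=np.cos(t),np.sin(t)
    return np.c_[x+c*P[:,0]-s*P[:,1],y+s*P[:,0]+c*P[:,1],P[:,2]]
E
python3 - <<'E'
from h import *
from scipy.optimize import least_squares
p=robot.camera_params('wrist')
P=[(-65,173,110),(65,173,110),(65,-173,110),(-65,-173,110)]
U=np.array([(238,83),(365,74),(368,357),(268,363)],float)
for u in U: print(onz(p,u,110).round(1))
P2=P+[(-79,0,98),(-87,110,76),(-70,110,109),(-83,-110,94)]
U2=np.vstack([U,[(242,241),(227,147),(238,147),(250,318)]])
for A,B in((P,U),(P2,U2)):
    r=least_squares(lambda q:(proj(p,case2w(A,q))-B).ravel(),[580,60,.05],loss='soft_l1')
    print(r.x, (proj(p,case2w(A,r.x))-B).round(1).tolist())
for n,P in dict(tab=(-79,0,98),hbar=(-87,110,76),hh=(-70,110,109),keep=(-83,-110,94),pin=(-89,-110,44),p1=(0,-129,30),p2=(0,-43,30),p3=(0,43,30),p4=(0,129,30)).items(): print(n,case2w(P,r.x).round(1))
print('lbar knobs',[onz(p,u,108).round(1) for u in((210,314),(214,343))])
E
```

```text
[511.5 232.1 110. ]
[640.5 240.7 110. ]
[667.9 -96.7 110. ]
[ 539.4 -105.3  110. ]
[5.89913103e+02 6.51086185e+01 8.06614767e-02] [[-0.4, -0.2], [0.4, -2.3], [0.2, 3.6], [-0.2, 4.7]]
[5.89412126e+02 6.45059680e+01 8.25783649e-02] [[-1.1, 0.5], [-0.5, -1.7], [0.1, 3.9], [-0.4, 5.1], [0.9, -0.6], [0.6, -1.1], [1.0, -0.5], [-0.4, 1.8]]
tab [[510.7  58.   98. ]]
hbar [[493.6 167.   76. ]]
hh [[510.6 168.4 109. ]]
keep [[515.8 -52.   94. ]]
pin [[509.8 -52.5  44. ]]
p1 [[600.1 -64.1  30. ]]
p2 [[593.   21.7  30. ]]
p3 [[585.9 107.4  30. ]]
p4 [[578.8 193.1  30. ]]
lbar knobs [array([468.2, -34.9, 108. ]), array([470.9, -76.8, 108. ])]
```

apply_moves(increments=[[[-5,3,-17],0.12,0.7],[[-5,3,-17],0.12,0.7],[[-5,3,-17],0.12,0.7],[[-5,3,-17],0.12,0.7],[[-5,3,-17],0.12,0.7],[[-5,4,-17],0.12,0.7],[[-5,4,-17],0.12,0.7],[[-5,4,-17],0.12,0.7],[[-5,4,-17],0.12,0.7],[[-5,4,-17],0.12,0.7],[[-5,3,-15],0.12,0.7],[[0,0,0],0.12,0.7]], grip_force=20)

```text
time_s: 4.28
ee_pos: [492.5, 163.0, 214.9]
eef_rot: [-0.003, 0.062, 0.998, -0.001]
ft_force: [-1.0, -0.5, -0.8]
gripper_width: 59.9
grip_force: 0.0
```

apply_moves(increments=[[[0,0,0],0.12,0.7],[[0,0,0],0.09,0.7],[[0,0,0],0,0.7],[[0,0,0],0,0.7]])

```text
time_s: 4.62
ee_pos: [495.1, 163.0, 219.0]
eef_rot: [0.0, -0.038, 0.999, 0.0]
ft_force: [-0.8, 0.3, 0.1]
gripper_width: 59.7
grip_force: 0.0
```

```bash
python3 - <<'E'
from h import *
o=robot.observe();print(o['ee_pos'],o['eef_rot'],o['time_s'])
c=snap('wrist','w2.png')
for l,z in dict(hasp_bar=76,hasp_hinge=109,staple=54).items():
    print(l,[(np.round(q['position']).tolist(),round(q['conf'],2),onz('wrist',q['position'],z).round(1).tolist()) for q in robot.place_of(l,'wrist')])
E
```

```text
[495.06624983 162.97316079 219.04415446] [ 1.02470522e-04 -3.83768840e-02  9.99263330e-01  2.48248232e-05] 4.6167
hasp_bar [([281.0, 232.0], 0.59, [497.6, 166.1, 76.0])]
hasp_hinge [([283.0, 271.0], 0.96, [510.6, 167.7, 109.0])]
staple []
```

View pics/w2.png

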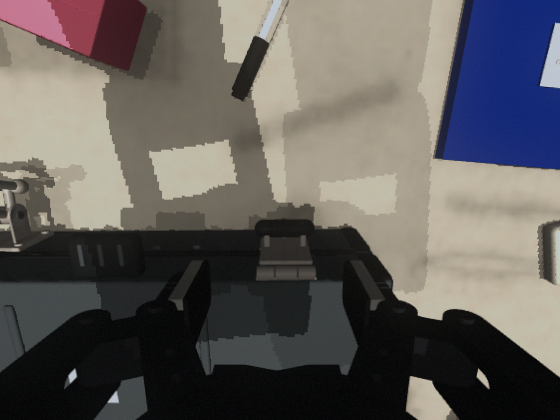

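The wrist view shows the hasp bar at (285,228) between the open fingers, with the hinge at (285,270), which agrees with the fitted pose. I'll descend over the bar and close.

apply_moves(increments=[[[-1,4,-15],0.005,0.7],[[-1,0,-18],0,0.7],[[0,0,-18],0,0.7],[[0,0,-15],0,0.7],[[0,0,-15],0,0.7],[[0,0,0],0,0.7],[[0,0,0],0,0.4],[[0,0,0],0,0.4],[[0,0,0],0,0.4],[[0,0,0],0,0.4],[[0,0,0],0,0.4]], grip_force=20)

```text
time_s: 5.73
ee_pos: [493.1, 167.8, 138.9]
eef_rot: [0.0, -0.042, 0.999, 0.001]
ft_force: [-2.0, 5.8, -1.3]
gripper_width: 37.4
grip_force: 20.4
```

```bash
python3 - <<'E'
from h import *
import math
o=robot.observe();print(o['ee_pos'],o['gripper_width'],o['grip_force'],o['ft_force'])
pr=None
for th in np.linspace(0,3.6,13):
    L=np.array([-math.sin(th),-math.cos(th)]);N=np.array([-math.cos(th),math.sin(th)])
    q=33*L+17*N
    if pr is not None:
        d=q-pr;print(round(th,2),[round(d[0]*math.cos(.082),1),round(d[0]*math.sin(.082),1),round(d[1],1)],q.round(1))
    pr=q
E
```

```text
[493.12397197 167.82267333 138.8624621 ] 37.42243278890747 20.399876832962036 [-1.98136055  5.79705669 -1.31831472]
0.3 [np.float64(-9.0), np.float64(-0.7), np.float64(6.5)] [-26.  -26.5]
0.6 [np.float64(-6.6), np.float64(-0.5), np.float64(8.9)] [-32.7 -17.6]
0.9 [np.float64(-3.7), np.float64(-0.3), np.float64(10.4)] [-36.4  -7.2]
1.2 [np.float64(-0.5), np.float64(-0.0), np.float64(11.1)] [-36.9   3.9]
1.5 [np.float64(2.8), np.float64(0.2), np.float64(10.7)] [-34.1  14.6]
1.8 [np.float64(5.8), np.float64(0.5), np.float64(9.4)] [-28.3  24.1]
2.1 [np.float64(8.3), np.float64(0.7), np.float64(7.3)] [-19.9  31.3]
2.4 [np.float64(10.1), np.float64(0.8), np.float64(4.5)] [-9.8 35.8]
2.7 [np.float64(11.0), np.float64(0.9), np.float64(1.3)] [ 1.3 37.1]
3.0 [np.float64(10.9), np.float64(0.9), np.float64(-2.0)] [12.2 35.1]
3.3 [np.float64(9.8), np.float64(0.8), np.float64(-5.2)] [22.  29.9]
3.6 [np.float64(7.8), np.float64(0.6), np.float64(-7.8)] [29.8 22.1]
```

apply_moves(increments=[[[-9,-1,6.5],0,0.4],[[-6.5,-0.5,9],0,0.4],[[-3.5,0,10.5],0,0.4],[[-0.5,0,11],0,0.4],[[3,0,10.5],0,0.4],[[6,0.5,9.5],0,0.4]])

```text
time_s: 6.23
ee_pos: [482.0, 166.7, 196.3]
eef_rot: [-0.0, -0.042, 0.999, 0.001]
ft_force: [-0.5, 5.9, -2.9]
gripper_width: 37.6
grip_force: 20.4
```

apply_moves(increments=[[[8,1,7.5],0,0.4],[[10,1,4.5],0,0.4],[[11,1,1],0,0.4],[[11,1,-2],0,0.4],[[10,1,-5],0,0.4],[[8,0.5,-8],0,0.4],[[0,0,0],0,0.4],[[0,0,0],0,0.7],[[0,0,0],0,0.7],[[0,0,0],0,0.7],[[0,0,0],0,0.7],[[0,0,0],0,0.7]])

```text
time_s: 7.23
ee_pos: [540.2, 171.2, 192.7]
eef_rot: [-0.0, -0.042, 0.999, -0.0]
ft_force: [-1.0, 0.0, -0.3]
gripper_width: 59.4
grip_force: 0.0
```

apply_moves(increments=[[[0,0,20],0,0.7],[[-10,0,30],0,0.7],[[-15,-10,30],0,0.7],[[-15,-20,25],0,0.7],[[-15,-30,10],0,0.7],[[0,0,0],0,0.7],[[0,0,0],0,0.7]])

```text
time_s: 7.82
ee_pos: [485.3, 110.7, 309.1]
eef_rot: [0.001, -0.041, 0.999, 0.0]
ft_force: [-0.2, -0.3, -0.1]
gripper_width: 59.8
grip_force: 0.0
```

```bash
python3 - <<'E'
from h import *
o=robot.observe();print(o['ee_pos'],o['eef_rot'],o['time_s'])
c=snap('wrist','w3.png')
print(proj('wrist',case2w([(-70+36.5,110,116),(-70,110,109),(-79,0,98)],(589.7,64.8,.082))).round())
for l,z in dict(hasp_bar=116,hasp_hinge=109,lid_tab=98).items():
    print(l,[(np.round(q['position']).tolist(),round(q['conf'],2),onz('wrist',q['position'],z).round(1).tolist()) for q in robot.place_of(l,'wrist')])
E
```

```text
[485.26634946 110.66910403 309.0786937 ] [ 1.37083628e-03 -4.11436354e-02  9.99152297e-01  9.74028936e-05] 7.8167
[[341. 285.]
 [341. 242.]
 [214. 228.]]
hasp_bar [([342.0, 287.0], 0.69, [548.6, 173.0, 116.0])]
hasp_hinge [([342.0, 243.0], 0.85, [510.8, 169.3, 109.0])]
lid_tab [([212.0, 226.0], 0.62, [508.0, 57.4, 98.0])]
```

View pics/w3.png

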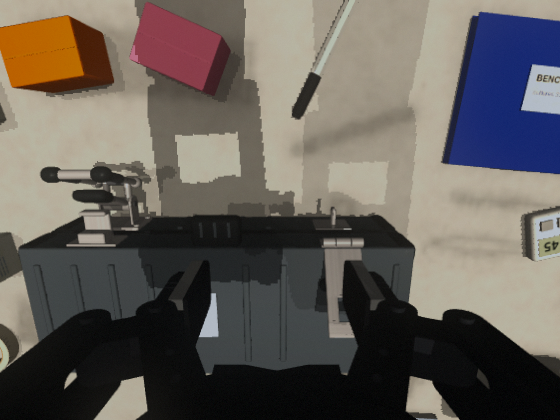

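The hasp now rests on the lid: hinge at (342,242), bar behind it. The tab is at (215,229). Next I'll pinch the tab.

apply_moves(increments=[[[5,-10,-20],0,0.75],[[5,-10,-20],0,0.75],[[5,-11,-20],0,0.75],[[5,-11,-20],0,0.75],[[5,-11,-20],0,0.75],[[0,0,-17],0,0.75],[[0,0,-16],0,0.75],[[0,0,-16],0,0.75],[[0,0,0],0,0.75],[[0,0,0],0,0.4],[[0,0,0],0,0.4],[[0,0,0],0,0.4]], grip_force=25)

```text
time_s: 9.02
ee_pos: [510.6, 59.1, 159.3]
eef_rot: [0.0, -0.042, 0.999, 0.001]
ft_force: [-0.0, 3.3, -3.5]
gripper_width: 43.5
grip_force: 28.3
```

apply_moves(increments=[[[0,0,0],0,0.4]])

```text
time_s: 9.1
ee_pos: [510.6, 59.1, 159.3]
eef_rot: [0.0, -0.042, 0.999, 0.001]
ft_force: [1.1, 3.5, -3.0]
gripper_width: 43.4
grip_force: 28.3
```

```bash
python3 - <<'E'
import math
pr=None
for ph in np.linspace(0,1.65,19) if False else [i*1.65/18 for i in range(19)]:
    a=math.atan2(32,-144)-ph; q=(147.5*math.cos(a),147.5*math.sin(a))
    if pr: print(round(ph,2),round((q[0]-pr[0])*.9966,1),round((q[0]-pr[0])*.082,1),round(q[1]-pr[1],1))
    pr=q
E
```

```text
0.09 3.5 0.3 13.0
0.18 4.7 0.4 12.7
0.27 5.8 0.5 12.2
0.37 6.9 0.6 11.6
0.46 7.9 0.7 10.9
0.55 8.9 0.7 10.1
0.64 9.8 0.8 9.3
0.73 10.6 0.9 8.3
0.82 11.3 0.9 7.3
0.92 11.9 1.0 6.3
1.01 12.5 1.0 5.1
1.1 12.9 1.1 4.0
1.19 13.2 1.1 2.8
1.28 13.4 1.1 1.5
1.38 13.5 1.1 0.3
1.47 13.4 1.1 -0.9
1.56 13.3 1.1 -2.2
1.65 13.0 1.1 -3.4
```

apply_moves(increments=[[[3.5,0.3,13],0,0.4],[[4.7,0.4,12.7],0,0.4],[[5.8,0.5,12.2],0,0.4],[[6.9,0.6,11.6],0,0.4],[[7.9,0.7,10.9],0,0.4],[[8.9,0.7,10.1],0,0.4],[[9.8,0.8,9.3],0,0.4],[[10.6,0.9,8.3],0,0.4]], grip_force=30)

```text
time_s: 9.77
ee_pos: [567.9, 64.0, 246.8]
eef_rot: [-0.002, -0.042, 0.999, 0.001]
ft_force: [-1.2, 4.1, -7.3]
gripper_width: 43.2
grip_force: 31.5
```

apply_moves(increments=[[[11.3,0.9,7.3],0,0.4],[[11.9,1,6.3],0,0.4],[[12.5,1,5.1],0,0.4],[[12.9,1.1,4],0,0.4],[[13.2,1.1,2.8],0,0.4],[[13.4,1.1,1.5],0,0.4],[[13.5,1.1,0.3],0,0.4],[[13.4,1.1,-0.9],0,0.4],[[13.3,1.1,-2.2],0,0.4],[[13,1.1,-3.4],0,0.4],[[0,0,0],0,0.4]])

```text
time_s: 10.68
ee_pos: [699.3, 75.2, 270.4]
eef_rot: [0.002, -0.042, 0.999, 0.001]
ft_force: [1.9, 5.7, 1.8]
gripper_width: 42.9
grip_force: 30.5
```

apply_moves(increments=[[[0,0,0],0,0.8],[[0,0,0],0,0.8],[[0,0,0],0,0.8],[[0,0,30],0,0.8],[[0,0,30],0,0.8],[[-10,-20,30],-0.12,1],[[-16,-25,10],-0.12,1],[[-16,-25,0],-0.12,1],[[-16,-25,0],-0.12,1],[[-16,-25,0],-0.12,1],[[-16,-25,0],-0.12,1],[[-16,-25,0],-0.12,1]])

```text
time_s: 11.68
ee_pos: [589.7, -97.5, 368.4]
eef_rot: [0.001, 0.372, 0.928, -0.0]
ft_force: [0.2, 0.0, 0.5]
gripper_width: 85.6
grip_force: 0.0
```

apply_moves(increments=[[[-16,-25,0],-0.12,1],[[-16,-25,0],-0.12,1],[[-16,-25,0],-0.12,1],[[-16,-25,0],-0.12,1],[[-16,-25,0],-0.12,1],[[0,-20,0],-0.12,1],[[0,-20,0],-0.1,1],[[0,0,0],0,1],[[0,0,0],0,1]])

```text
time_s: 12.43
ee_pos: [510.4, -261.9, 368.1]
eef_rot: [0.0, 0.709, 0.705, -0.0]
ft_force: [-0.2, -0.0, -0.6]
gripper_width: 85.7
grip_force: 0.0
```

```bash
python3 - <<'E'
from h import *
o=robot.observe();print(o['ee_pos'],o['eef_rot'],o['time_s'])
c=snap('wrist','w4.png');snap('side','d4.png')
print([(np.round(q['position']).tolist(),round(q['conf'],2),onz('wrist',q['position'],0).round(1).tolist()) for q in robot.place_of('carton_1','wrist')])
for q in robot.cut_out('carton_1','wrist'):
    m=q['pixels'].astype(np.uint8);print(np.round(q['position']),round(q['conf'],2),m.sum(),c[q['pixels']].mean(0).round(),cv2.boxPoints(cv2.minAreaRect(cv2.findNonZero(m))).round().tolist())
E
```

```text
[ 510.41384427 -261.85852945  368.12548483] [ 6.61463059e-05  7.09082829e-01  7.05125187e-01 -8.49907944e-05] 12.4333
[([215.0, 258.0], 0.97, [425.2, -374.6, 0.0]), ([162.0, 49.0], 0.94, [374.6, -105.3, 0.0]), ([210.0, 154.0], 0.85, [426.1, -230.0, 0.0]), ([281.0, 313.0], 0.72, [517.6, -463.1, -0.0]), ([344.0, 152.0], 0.67, [599.2, -229.4, 0.0]), ([336.0, 245.0], 0.55, [593.7, -356.9, 0.0])]
[202. 157.] 0.94 3303 [77. 74. 64.] [[167.0, 135.0], [217.0, 117.0], [239.0, 180.0], [189.0, 197.0]]
[352. 155.] 0.74 3233 [108. 112. 111.] [[322.0, 129.0], [373.0, 121.0], [382.0, 187.0], [331.0, 195.0]]
[278. 328.] 0.71 2850 [96. 51.  7.] [[243.0, 308.0], [284.0, 285.0], [317.0, 344.0], [276.0, 368.0]]
[147.  40.] 0.65 4782 [103.  52.   3.] [[109.0, 9.0], [167.0, -8.0], [191.0, 76.0], [134.0, 93.0]]
[341. 253.] 0.62 2895 [91. 93. 91.] [[319.0, 221.0], [364.0, 217.0], [371.0, 283.0], [326.0, 288.0]]
[211. 265.] 0.56 2991 [ 95.  99. 101.] [[184.0, 236.0], [233.0, 232.0], [238.0, 298.0], [189.0, 302.0]]
```

View pics/w4.png

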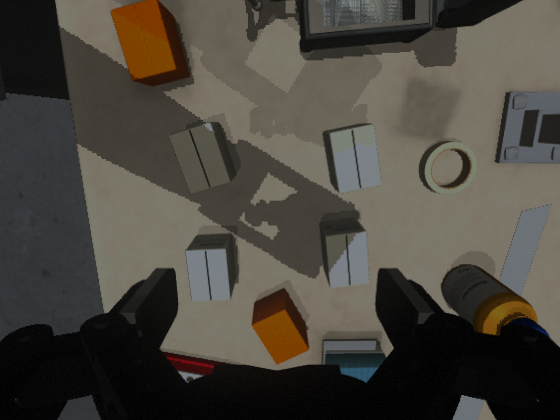

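Four white cartons are at (203,157) (in shadow), (354,157), (211,266) and (345,253). The orange ones at (147,40) and (280,327) are not meant, and the tape is at (448,166). Next I'll fit box silhouettes.

```bash
cat >> h.py <<'E'
from scipy.optimize import minimize
def carton_fit(cam,mask,x0):
    B=np.array([(sx*30.5,sy*38.5,z) for sx in(-1,1) for sy in(-1,1) for z in(0,60)],float)
    def cost(q):
        W=case2w(B,(q[0],q[1],q[2]/50)); h=cv2.convexHull(np.round(proj(cam,W)*16).astype(np.int32))
        m=np.zeros(mask.shape,np.uint8);cv2.fillConvexPoly(m,h,1,cv2.LINE_8,4);m=m>0
        return 1-(m&mask).sum()/(m|mask).sum()
    best=None
    for t in(-.3,-.15,0,.15,.3):
        r=minimize(cost,[x0[0],x0[1],t*50],method='Nelder-Mead',options=dict(initial_simplex=np.array([x0[0],x0[1],t*50])+np.array([[0,0,0],[8,0,0],[0,8,0],[0,0,8]])))
        if best is None or r.fun<best.fun: best=r
    return best.x[:2].round(1),round(best.x[2]/50,3),round(best.fun,3)
def cartons(c,cam='wrist'):
    p=robot.camera_params(cam)
    return [(q['position'],carton_fit(p,q['pixels'],onz(p,q['position'],30))) for q in robot.cut_out('carton_1',cam) if q['pixels'].sum()>800 and c[q['pixels']].mean(0)[0]<1.5*c[q['pixels']].mean(0)[2]]
E
python3 - <<'E'
from h import *
c=snap('wrist')
for q in cartons(c): print(q)
p=robot.camera_params('wrist')
pk=dict(zip((1,2,3,4),(-129,-43,43,129)))
E
```

```text
([338.9, 254.9], (array([ 597.8, -357.6]), np.float64(0.336), np.float64(0.253)))
([352.2, 157.5], (array([ 595.1, -235.5]), np.float64(0.231), np.float64(0.255)))
([203.0, 159.6], (array([ 426.1, -232.9]), np.float64(0.146), np.float64(0.218)))
```

```bash
python3 - <<'E'
from h import *
im=cv2.imread('pics/w4.png')[110:310,160:390]
cv2.imwrite('pics/c4.png',cv2.resize(np.clip(im*1.6,0,255).astype(np.uint8),(690,600),interpolation=cv2.INTER_CUBIC))
E
```

```text
(no output)
```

View pics/c4.png

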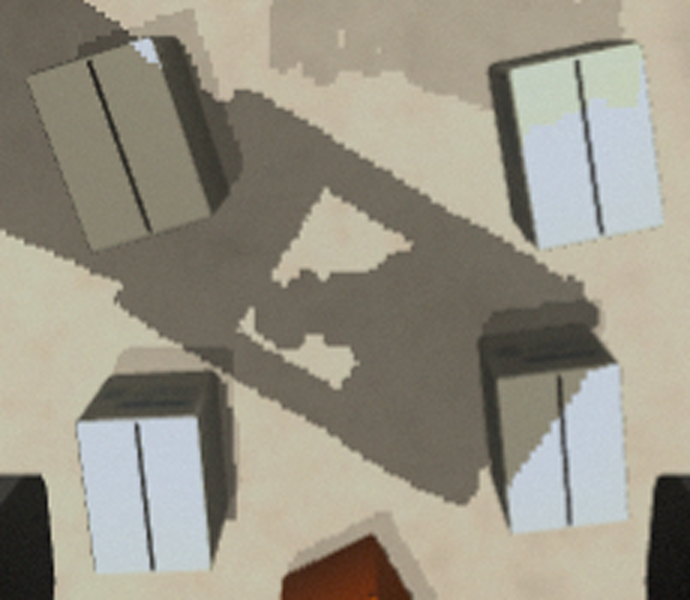

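The crop shows the four cartons with clear top faces: A top-left, B top-right, C bottom-left and D bottom-right. I'll fit each top face at z = 60.

```bash
cat > topfit.py <<'E'
from h import *
def top(p,cs,f,off):
    Q=np.array([onz(p,np.array(c)/f+off,60) for c in cs])[:,:2]  # tl,tr,br,bl (image)
    ce=Q.mean(0);r=(Q[1]-Q[2]+Q[0]-Q[3])
    return ce.round(1),round(float(np.arctan2(-r[0],r[1])),3),[np.linalg.norm(Q[i]-Q[i-1]).round() for i in(1,2,3,0)]
E
python3 - <<'E'
from topfit import *
p=robot.camera_params('wrist')
for n,c in dict(A=[(28,77),(152,38),(213,212),(93,251)],B=[(510,70),(637,41),(664,223),(539,250)],C=[(78,422),(195,418),(210,570),(95,573)],D=[(496,378),(617,363),(628,519),(510,533)]).items(): print(n,top(p,c,3,(160,110)))
for y in(-129,-43,43,129): print(case2w((0,y,30),(589.7,64.8,.082)))
print('tape',onz(p,(448,166),10))
E
```

```text
A (array([ 426.9, -230.7]), 0.294, [np.float64(48.0), np.float64(67.0), np.float64(49.0), np.float64(68.0)])
B (array([ 601., -232.]), 0.211, [np.float64(47.0), np.float64(69.0), np.float64(48.0), np.float64(69.0)])
C (array([ 427.1, -373.8]), 0.037, [np.float64(47.0), np.float64(68.0), np.float64(49.0), np.float64(68.0)])
D (array([ 598.1, -353.5]), 0.128, [np.float64(48.0), np.float64(69.0), np.float64(49.0), np.float64(69.0)])
[[600.26614957 -63.76654496  30.        ]]
[[593.22204986  21.94448501  30.        ]]
[[586.17795014 107.65551499  30.        ]]
[[579.13385043 193.36654496  30.        ]]
tape [ 731.79138512 -245.7368135    10.        ]
```

apply_moves(increments=[[[-12,4,-20],0.05,1],[[-12,4,-25],0.05,1],[[-12,5,-25],0.05,1],[[-12,5,-25],0.05,1],[[-12,5,-25],0.05,1],[[-12,4,-25],0.05,1],[[-11,4,-25],0,1],[[0,0,-24],0,1],[[0,0,-22],0,1],[[0,0,-20],0,1],[[0,0,-20],0,1],[[0,0,0],0,1]], grip_force=25)

```text
time_s: 13.73
ee_pos: [425.7, -227.9, 107.7]
eef_rot: [-0.004, 0.595, 0.804, -0.0]
ft_force: [-1.1, 0.2, 0.3]
gripper_width: 85.3
grip_force: 0.0
```

apply_moves(increments=[[[0,0,0],0,0.4],[[0,0,0],0,0.4],[[0,0,0],0,0.4],[[0,0,0],0,0.4],[[0,0,0],0,0.4]])

```text
time_s: 14.15
ee_pos: [429.1, -230.7, 113.8]
eef_rot: [0.002, 0.595, 0.803, 0.0]
ft_force: [-0.1, -0.3, 4.8]
gripper_width: 49.4
grip_force: 28.0
```

apply_moves(increments=[[[0,0,20],0,0.4],[[0,0,40],0,0.4],[[0,0,40],0,0.4],[[0,0,30],0,0.4],[[12.5,35,2],0.113,0.4],[[12.5,35,2],0.113,0.4],[[12.5,35,2],0.113,0.4],[[12.5,35,2],0.113,0.4],[[12.5,35,2],0.113,0.4],[[12.5,35,2],0.113,0.4],[[12.5,35,2],0.113,0.4],[[12.5,35,2],0.113,0.4]])

```text
time_s: 15.15
ee_pos: [528.1, 51.9, 258.2]
eef_rot: [0.0, 0.182, 0.983, 0.0]
ft_force: [1.1, -0.1, -0.9]
gripper_width: 48.9
grip_force: 27.3
```

apply_moves(increments=[[[12.5,35,0],0.113,0.4],[[12.5,35,0],0.113,0.4],[[12.5,35,0],0.113,0.4],[[12.5,36,0],0.113,0.4],[[0,3,-20],0,0.4],[[0,0,0],0,0.4],[[0,0,0],0,0.4]])

```text
time_s: 15.73
ee_pos: [576.9, 193.9, 236.1]
eef_rot: [-0.002, -0.04, 0.999, -0.001]
ft_force: [-1.3, 0.4, -1.0]
gripper_width: 49.2
grip_force: 27.3
```

```bash
cat > chk.py <<'E'
import sys
from h import *
o=robot.observe();q=o['eef_rot'];print(o['ee_pos'].round(1) if hasattr(o['ee_pos'],'round') else o['ee_pos'],'psi',round(2*np.arctan2(q[2],q[1])-np.pi/2,3),o['gripper_width'],o['time_s'])
c=snap('wrist',sys.argv[1]) if len(sys.argv)>1 else snap('wrist')
E
python3 chk.py w5.png; python3 - <<'E'
from h import *
import math
im=snap('scene');im=im[150:350,150:380]
cv2.imwrite('pics/s5.png',cv2.resize(im,(690,600))[:,:,::-1])
E
```

```text
[576.9 193.9 236.1] psi 1.651 49.218004829945286 15.7333
```

View pics/w5.png

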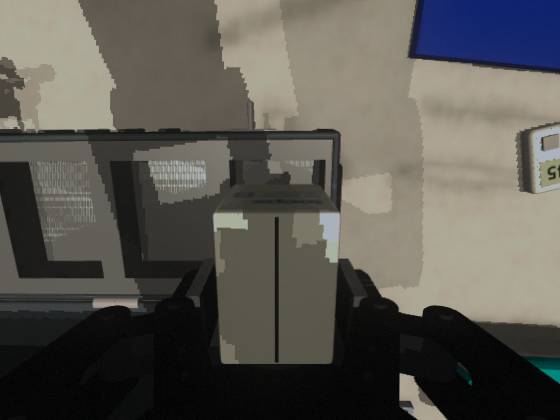

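The carton is held square above pocket 4: its top spans (217–335, 212–362) and the open pockets are visible at left. I'll lower it and let go with a limited opening.

apply_moves(increments=[[[2,0,-20],0,0.4],[[0,0,-20],0,0.4],[[0,0,-20],0,0.4],[[0,0,-15],0,0.4],[[0,0,-12],0,0.4],[[0,0,-4],0,0.4],[[0,0,0],0,0.4],[[0,0,0],0,0.72],[[0,0,0],0,0.72],[[0,0,0],0,0.72],[[0,0,20],0,0.72],[[0,0,40],0,0.72]])

```text
time_s: 16.83
ee_pos: [577.1, 193.3, 202.2]
eef_rot: [-0.005, -0.04, 0.999, -0.001]
ft_force: [-0.4, 0.6, -0.3]
gripper_width: 61.8
grip_force: 0.0
```

apply_moves(increments=[[[0,0,40],0,0.72],[[0,-30,40],-0.12,1],[[2,-38,40],-0.12,1],[[2,-38,0],-0.12,1],[[2,-38,0],-0.12,1],[[2,-38,0],-0.12,1],[[2,-38,0],-0.12,1],[[2,-38,0],-0.12,1],[[2,-38,0],-0.12,1],[[2,-38,0],-0.12,1],[[0,0,0],-0.12,1],[[0,0,0],-0.12,1]])

```text
time_s: 17.83
ee_pos: [595.6, -128.2, 311.5]
eef_rot: [0.001, 0.585, 0.811, 0.0]
ft_force: [-0.3, 0.7, -0.2]
gripper_width: 85.4
grip_force: 0.0
```

```bash
cat >> chk.py <<'E'
p=robot.camera_params('wrist')
for q in robot.cut_out('carton_1','wrist'):
    print(np.round(q['position']),round(q['conf'],2),q['pixels'].sum(),'mid z30',onz(p,q['position'],30).round(1)[:2],c[q['pixels']].mean(0).round())
for q in robot.place_of('carton_1','wrist'): print('org',onz(p,q['position'],0).round(1)[:2],round(q['conf'],2))
E
python3 chk.py w6.png
```

```text
[ 595.6 -128.2  311.5] psi 0.321 85.4452717071509 17.8333
[ 78. 314.] 0.92 1467 mid z30 [ 417.7 -345.3] [85. 85. 79.]
[66. 99.] 0.72 6483 mid z30 [ 366.8 -106. ] [106.  42.   4.]
[215. 346.] 0.71 2006 mid z30 [ 586.2 -335.7] [104. 106. 104.]
[251. 274.] 0.56 3545 mid z30 [ 599.6 -230. ] [120. 120. 112.]
[93.  4.] 0.56 940 mid z30 [377.5 -13.6] [64. 32. 38.]
org [ 370.8 -104.6] 0.97
org [ 429.1 -370.1] 0.94
org [ 596.7 -229.4] 0.86
org [ 592.4 -353. ] 0.69
```

View pics/w6.png

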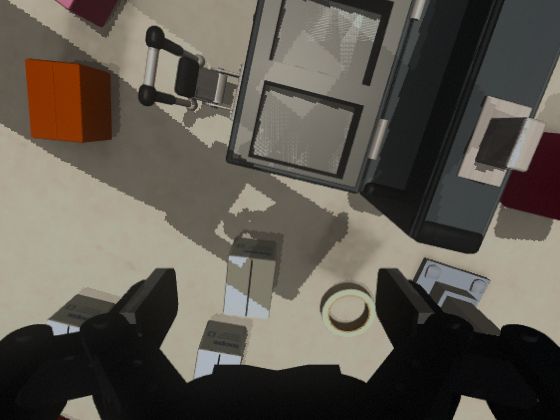

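The remaining white cartons are at (250,275), (222,348) and (85,315), where they were before. The tape is at (348,310). Next is carton B.

apply_moves(increments=[[[1,-20,-20],-0.03,1],[[1,-21,-20],-0.03,1],[[1,-21,-20],-0.03,1],[[1,-21,-25],-0.02,1],[[1,-21,-25],0,1],[[0,0,-25],0,1],[[0,0,-25],0,1],[[0,0,-20],0,1],[[0,0,-18],0,1],[[0,0,0],0,1],[[0,0,0],0,0.4],[[0,0,0],0,0.4]])

```text
time_s: 18.98
ee_pos: [601.5, -229.6, 114.0]
eef_rot: [0.001, 0.624, 0.781, 0.0]
ft_force: [-0.5, 0.1, -0.6]
gripper_width: 64.0
grip_force: 0.0
```

apply_moves(increments=[[[0,0,0],0,0.4],[[0,0,0],0,0.4],[[0,0,0],0,0.4]])

```text
time_s: 19.23
ee_pos: [601.8, -230.1, 114.8]
eef_rot: [0.002, 0.625, 0.781, 0.001]
ft_force: [0.4, 0.7, 5.5]
gripper_width: 49.1
grip_force: 27.9
```

apply_moves(increments=[[[0,0,25],0,0.4],[[0,0,40],0,0.4],[[0,0,40],0,0.4],[[0,0,25],0,0.4],[[-1.5,28,0],0.119,0.4],[[-1.5,28,0],0.119,0.4],[[-1.5,28,0],0.119,0.4],[[-1.5,28,0],0.119,0.4],[[-1.5,28,0],0.119,0.4],[[-1.5,28,0],0.119,0.4],[[-1.5,28,0],0.119,0.4],[[-1.5,28,0],0.119,0.4]])

```text
time_s: 20.23
ee_pos: [588.1, -4.4, 242.6]
eef_rot: [0.0, 0.195, 0.981, 0.0]
ft_force: [-0.0, 0.4, -1.4]
gripper_width: 49.4
grip_force: 27.3
```

apply_moves(increments=[[[-1,28,0],0.119,0.4],[[-1,28,0],0.119,0.4],[[-1,28,0],0.119,0.4],[[-1,29,0],0.119,0.4],[[0,0,0],0,0.4],[[0,0,0],0,0.4]])

```text
time_s: 20.73
ee_pos: [584.2, 108.5, 242.5]
eef_rot: [0.0, -0.04, 0.999, -0.0]
ft_force: [-0.2, -0.1, 0.0]
gripper_width: 49.3
grip_force: 27.3
```

apply_moves(increments=[[[1,-1,-20],0,0.4],[[0,0,-25],0,0.4],[[0,0,-20],0,0.4],[[0,0,-15],0,0.4],[[0,0,-12],0,0.4],[[0,0,-5],0,0.4],[[0,0,0],0,0.4],[[0,0,0],0,0.72],[[0,0,0],0,0.72],[[0,0,0],0,0.72],[[0,0,20],0,0.72],[[0,0,40],0,0.72]])

```text
time_s: 21.73
ee_pos: [582.3, 105.9, 200.1]
eef_rot: [-0.006, -0.039, 0.999, -0.0]
ft_force: [0.2, -0.6, -0.6]
gripper_width: 61.2
grip_force: 0.0
```

apply_moves(increments=[[[0,0,40],0,0.72],[[-10,-30,40],-0.12,1],[[-10,-36,10],-0.12,1],[[-10,-36,0],-0.12,1],[[-10,-36,0],-0.12,1],[[-10,-36,0],-0.12,1],[[-10,-36,0],-0.12,1],[[-10,-36,0],-0.12,1],[[-10,-36,0],-0.12,1],[[-10,-36,0],-0.12,1],[[-10,-36,0],-0.12,1],[[-10,-36,0],-0.12,1]])

```text
time_s: 22.73
ee_pos: [476.5, -280.0, 288.7]
eef_rot: [0.001, 0.584, 0.812, 0.0]
ft_force: [1.2, 0.3, -0.2]
gripper_width: 85.2
grip_force: 0.0
```

apply_moves(increments=[[[-10,-10,0],-0.12,1],[[-10,0,0],-0.12,1],[[0,0,0],-0.05,1],[[0,0,0],0,1]])

```text
time_s: 23.07
ee_pos: [456.9, -288.8, 288.4]
eef_rot: [0.0, 0.694, 0.72, 0.0]
ft_force: [0.7, 0.5, 0.2]
gripper_width: 85.6
grip_force: 0.0
```

```bash
python3 chk.py w7.png
```

```text
[ 456.9 -288.8  288.4] psi 0.037 85.55828272772463 23.0667
[243. 272.] 0.86 4211 mid z30 [ 425.7 -375.8] [90. 92. 90.]
[320. 342.] 0.75 3195 mid z30 [ 514.  -458.9] [88. 45.  6.]
[407. 251.] 0.65 3867 mid z30 [ 597.7 -345.6] [90. 93. 94.]
[190.  17.] 0.57 2575 mid z30 [ 375.3 -133.6] [82. 37.  4.]
org [ 591.6 -353.8] 0.86
org [ 517.  -464.9] 0.68
```

apply_moves(increments=[[[-7,-21,-20],0,1],[[-7,-21,-20],0,1],[[-8,-21,-20],0,1],[[-8,-22,-20],0,1],[[0,0,-25],0,1],[[0,0,-25],0,1],[[0,0,-25],0,1],[[0,0,-19],0,1],[[0,0,0],0,1],[[0,0,0],0,0.4],[[0,0,0],0,0.4],[[0,0,0],0,0.4]])

```text
time_s: 24.22
ee_pos: [428.4, -374.1, 116.2]
eef_rot: [0.002, 0.693, 0.721, -0.0]
ft_force: [-0.6, 0.4, 1.0]
gripper_width: 51.5
grip_force: 0.4
```

apply_moves(increments=[[[0,0,0],0,0.4],[[0,0,0],0,0.4]])

```text
time_s: 24.38
ee_pos: [428.4, -374.2, 116.4]
eef_rot: [0.002, 0.693, 0.721, -0.0]
ft_force: [0.3, -0.2, 5.1]
gripper_width: 49.3
grip_force: 27.9
```

apply_moves(increments=[[[0,0,25],0,0.4],[[0,0,40],0,0.4],[[0,0,40],0,0.4],[[0,0,25],0,0.4],[[12,28,0],0.115,0.4],[[12,28,0],0.115,0.4],[[12,28,0],0.115,0.4],[[12,28,0],0.115,0.4],[[12,28,0],0.115,0.4],[[12,28,0],0.115,0.4],[[12,28,0],0.115,0.4],[[12,28,0],0.115,0.4]])

```text
time_s: 25.38
ee_pos: [523.6, -147.7, 244.5]
eef_rot: [0.0, 0.298, 0.954, -0.0]
ft_force: [0.9, -0.1, -0.6]
gripper_width: 49.5
grip_force: 27.3
```

apply_moves(increments=[[[12,28,0],0.115,0.4],[[12,28,0],0.115,0.4],[[12,28,0],0.115,0.4],[[12,29,0],0.115,0.4],[[12,29,0],0.115,0.4],[[9,29,0],0.118,0.4],[[0,0,0],0,0.4],[[0,0,0],0,0.4]])

```text
time_s: 26.05
ee_pos: [592.4, 23.1, 244.2]
eef_rot: [0.0, -0.042, 0.999, -0.0]
ft_force: [-1.3, 0.3, -0.7]
gripper_width: 49.3
grip_force: 27.3
```

apply_moves(increments=[[[1,-1,-20],0,0.4],[[0,0,-25],0,0.4],[[0,0,-20],0,0.4],[[0,0,-15],0,0.4],[[0,0,-12],0,0.4],[[0,0,-6],0,0.4],[[0,0,0],0,0.4],[[0,0,0],0,0.72],[[0,0,0],0,0.72],[[0,0,0],0,0.72],[[0,0,20],0,0.72],[[0,0,40],0,0.72]])

```text
time_s: 27.05
ee_pos: [589.9, 20.8, 200.6]
eef_rot: [-0.006, -0.04, 0.999, 0.001]
ft_force: [1.1, -0.1, -0.8]
gripper_width: 61.2
grip_force: 0.0
```

apply_moves(increments=[[[0,0,40],0,0.72],[[0,-22,40],-0.12,1],[[0,-26,10],-0.12,1],[[0,-26,0],-0.12,1],[[0,-26,0],-0.12,1],[[0,-26,0],-0.12,1],[[0,-26,0],-0.12,1],[[0,-26,0],-0.12,1],[[0,-26,0],-0.12,1],[[0,-26,0],-0.12,1],[[0,-26,0],-0.12,1],[[0,-26,0],-0.12,1]])

```text
time_s: 28.05
ee_pos: [593.2, -260.7, 292.8]
eef_rot: [0.0, 0.583, 0.812, 0.0]
ft_force: [0.7, 0.7, -0.2]
gripper_width: 85.7
grip_force: 0.0
```

apply_moves(increments=[[[2,-5,0],-0.12,1],[[0,0,0],-0.085,1],[[0,0,0],0,1],[[0,0,0],0,1]])

```text
time_s: 28.38
ee_pos: [595.3, -264.4, 292.6]
eef_rot: [0.0, 0.66, 0.751, 0.0]
ft_force: [-0.0, -0.3, 0.6]
gripper_width: 85.5
grip_force: 0.0
```

```bash
python3 chk.py w8.png
```

```text
[ 595.3 -264.4  292.6] psi 0.129 85.52498434967742 28.3833
[264. 278.] 0.87 4014 mid z30 [ 595. -360.] [82. 81. 74.]
[191. 349.] 0.79 2888 mid z30 [ 521.  -461.2] [75. 37.  5.]
[55. 16.] 0.64 3517 mid z30 [ 377.5 -129.6] [64. 25.  1.]
org [ 372.7 -107.8] 0.92
org [ 514.  -471.8] 0.9
org [ 591.1 -356. ] 0.74
```

apply_moves(increments=[[[1,-23,-20],0,1],[[1,-23,-20],0,1],[[0,-23,-20],0,1],[[0,-22,-20],0,1],[[0,0,-25],0,1],[[0,0,-25],0,1],[[0,0,-25],0,1],[[0,0,-22],0,1],[[0,0,0],0,1],[[0,0,0],0,0.4],[[0,0,0],0,0.4],[[0,0,0],0,0.4]])

```text
time_s: 29.53
ee_pos: [598.6, -355.9, 118.3]
eef_rot: [0.002, 0.661, 0.751, 0.0]
ft_force: [1.3, 0.4, 0.3]
gripper_width: 51.5
grip_force: 0.4
```

apply_moves(increments=[[[0,0,0],0,0.4],[[0,0,0],0,0.4]])

```text
time_s: 29.7
ee_pos: [598.5, -356.1, 118.5]
eef_rot: [0.002, 0.661, 0.751, 0.0]
ft_force: [0.2, -0.1, 6.0]
gripper_width: 49.5
grip_force: 27.0
```

apply_moves(increments=[[[0,0,25],0,0.4],[[0,0,40],0,0.4],[[0,0,40],0,0.4],[[0,0,25],0,0.4],[[0,22,0],0.117,0.4],[[0,22,0],0.117,0.4],[[0,22,0],0.117,0.4],[[0,22,0],0.117,0.4],[[0,22,0],0.117,0.4],[[0,22,0],0.117,0.4],[[0,22,0],0.117,0.4],[[0,22,0],0.117,0.4]])

```text
time_s: 30.7
ee_pos: [597.1, -178.2, 245.8]
eef_rot: [0.0, 0.248, 0.969, 0.0]
ft_force: [0.4, -0.1, -1.5]
gripper_width: 49.5
grip_force: 26.8
```

apply_moves(increments=[[[0,23,0],0.117,0.4],[[0,23,0],0.117,0.4],[[1,23,0],0.117,0.4],[[1,23,0],0.117,0.4],[[0,24,0],0.118,0.4],[[0,0,0],0,0.4],[[0,0,0],0,0.4]])

```text
time_s: 31.28
ee_pos: [599.2, -62.3, 245.7]
eef_rot: [0.0, -0.04, 0.999, -0.0]
ft_force: [0.6, -1.2, -1.5]
gripper_width: 49.0
grip_force: 26.8
```

apply_moves(increments=[[[1,-1,-20],0,0.4],[[0,0,-25],0,0.4],[[0,0,-20],0,0.4],[[0,0,-15],0,0.4],[[0,0,-12],0,0.4],[[0,0,-5],0,0.4],[[0,0,0],0,0.4],[[0,0,0],0,0.72],[[0,0,0],0,0.72],[[0,0,0],0,0.72],[[0,0,20],0,0.72],[[0,0,40],0,0.72]])

```text
time_s: 32.28
ee_pos: [597.2, -63.8, 203.2]
eef_rot: [-0.006, -0.039, 0.999, 0.001]
ft_force: [-0.2, 0.5, -0.6]
gripper_width: 61.6
grip_force: 0.0
```

apply_moves(increments=[[[0,0,40],0,0.72],[[-10,15,35],0,0.72],[[-15,18,30],0,0.72],[[-15,18,30],0,0.72],[[-15,18,25],0,0.72],[[-15,18,20],0,0.72],[[-15,18,0],0,0.72],[[-10,18,0],0,0.72],[[0,0,0],0,0.72],[[0,0,0],0,0.72]])

```text
time_s: 33.12
ee_pos: [505.1, 59.2, 389.2]
eef_rot: [0.001, -0.04, 0.999, -0.0]
ft_force: [0.4, 0.6, 0.0]
gripper_width: 61.5
grip_force: 0.0
```

```bash
python3 chk.py w9.png; python3 - <<'E'
from h import *
for n,P in dict(loop_bar=100,lever_tip=80,lever_pin=44,keeper=94).items(): print(n,[(np.round(q['position']).tolist(),round(q['conf'],2)) for q in robot.place_of(n,'wrist')])
E
```

```text
[505.1  59.2 389.2] psi 1.651 61.49967076168376 33.1167
[309. 247.] 0.9 2887 mid z30 [597.1 109.9] [131. 137. 130.]
[239. 248.] 0.89 2851 mid z30 [606.2  15.2] [117. 119. 115.]
[166. 244.] 0.86 3068 mid z30 [607.8 -84.3] [114. 116. 115.]
[381. 245.] 0.81 2875 mid z30 [587.5 207.6] [119. 123. 112.]
[139.  52.] 0.78 4097 mid z30 [ 369.6 -114.5] [138.  74.   4.]
[242.  48.] 0.77 3620 mid z30 [355.9   6.2] [119.  59.  69.]
org [ 372.7 -110.5] 0.92
org [596.4 105.6] 0.84
org [613.6 -79.9] 0.81
org [358.6  12. ] 0.79
org [506.2 -78.2] 0.71
org [598.4  17.4] 0.63
org [590.3 200.1] 0.61
loop_bar [([171.0, 150.0], 0.58)]
lever_tip [([175.0, 171.0], 0.64)]
lever_pin [([189.0, 176.0], 0.76)]
keeper [([157.0, 402.0], 0.63)]
```

View pics/w9.png

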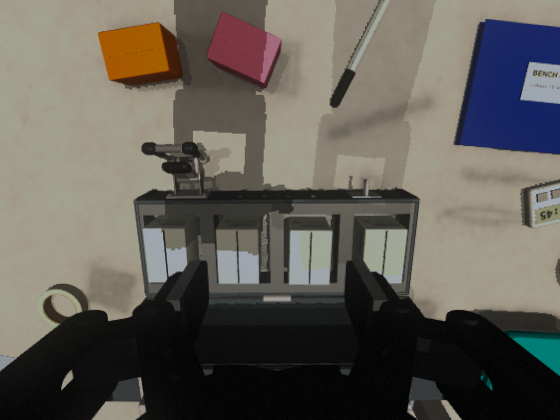

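All four cartons stand upright in their pockets: tops at (168,256), (238,257), (311,257) and (383,251). The loop knobs are at (149,148) and (190,148), and the tape and timer are untouched. I'll check the carton x values and triangulate the loop.

```bash
cat >> h.py <<'E'
from scipy.spatial.transform import Rotation as Ro
def rel():
    p=robot.camera_params('wrist');o=robot.observe();q=o['eef_rot'];Rt=Ro.from_quat([q[1],q[2],q[3],q[0]]).as_matrix()
    return p,np.array(p['R'])@Rt,np.array(p['R'])@np.array(o['ee_pos'])+np.array(p['t'])
def cam_at(pos,q):
    p,A,b=rel();Rt=Ro.from_quat([q[1],q[2],q[3],q[0]]).as_matrix();R=A@Rt.T
    return dict(p,R=R,t=b-R@np.array(pos))
def w2case(W,pose):
    x,y,t=pose;d=np.atleast_2d(W)[:,:2]-[x,y];c,s=np.cos(t),np.sin(t)
    return np.c_[c*d[:,0]+s*d[:,1],-s*d[:,0]+c*d[:,1],np.atleast_2d(W)[:,2]]
POSE=(589.7,64.8,.082)
E
python3 - <<'E'
from h import *
p=robot.camera_params('wrist')
for r in [[(218,231),(258,231),(258,284),(220,284)],[(290,231),(329,230),(331,284),(291,285)],[(145,230),(186,230)],[(362,228),(402,228)]]:
    print(w2case([onz(p,c,90) for c in r],POSE).round(1)[:,:2].tolist())
c1=cam_at([549.6,126.1,406.4],[.001476,.70623,.70798,.00174])
c6=cam_at([595.6,-128.2,311.5],[.001,.585,.811,0])
for n,obs in dict(L=[(c1,(210,314)),(p,(192,148)),(c6,(155,36))],R=[(c1,(214,343)),(p,(149,148)),(c6,(147,95))],).items():
    X=tri(obs);print(n,X.round(1),w2case(X,POSE).round(1),[(proj(c,X)-u).round(1).tolist() for c,u in obs])
E
```

```text
[[-32.2, -67.8], [-32.0, -21.5], [35.4, -22.9], [35.2, -68.9]]
[[-31.7, 15.5], [-32.7, 60.5], [36.0, 65.5], [37.0, 17.0]]
[[-33.9, -152.5], [-33.6, -104.8]]
[[-34.9, 98.6], [-34.6, 145.0]]
L [469.3 -32.9 110. ] [[-128.   -87.5  110. ]] [[[0.3, -0.8]], [[-1.3, 0.1]], [[-0.6, -1.0]]]
R [472.4 -75.9 109.5] [[-128.5 -130.6  109.5]] [[[0.6, -0.2]], [[0.0, -0.0]], [[-1.1, -0.1]]]
```

Carton x values are within about 3 mm. The loop bar is at case (-128,-109,110), so the lever is at about 1.75 and the lean about 0.25. Now I'll close the lid by re-pinching the tab where I left it.

apply_moves(increments=[[[38,3,0],0,0.8],[[39,3,0],0,0.8],[[39,3,0],0,0.8],[[39,3,0],0,0.8],[[39,4,-20],0,0.8],[[0,0,-25],0,0.8],[[0,0,-25],0,0.8],[[0,0,-25],0,0.8],[[0,0,-23],0,0.8],[[0,0,0],0,0.8],[[0,0,0],0,0.4],[[0,0,0],0,0.4]], grip_force=30)

```text
time_s: 34.47
ee_pos: [697.9, 74.3, 273.2]
eef_rot: [0.001, -0.039, 0.999, 0.0]
ft_force: [-0.0, 2.1, 0.1]
gripper_width: 45.3
grip_force: 4.3
```

apply_moves(increments=[[[0,0,0],0,0.4],[[0,0,0],0,0.4],[[0,0,0],0,0.4]])

```text
time_s: 34.72
ee_pos: [697.8, 75.0, 273.6]
eef_rot: [0.002, -0.039, 0.999, 0.0]
ft_force: [1.0, 2.7, -0.4]
gripper_width: 43.0
grip_force: 32.6
```

apply_moves(increments=[[[-13,-1.1,3.4],0,0.4],[[-13.3,-1.1,2.2],0,0.4],[[-13.4,-1.1,0.9],0,0.4],[[-13.5,-1.1,-0.3],0,0.4],[[-13.4,-1.1,-1.5],0,0.4],[[-13.2,-1.1,-2.8],0,0.4],[[-12.9,-1.1,-4],0,0.4],[[-12.5,-1,-5.1],0,0.4],[[-11.9,-1,-6.3],0,0.4],[[-11.3,-0.9,-7.3],0,0.4]], grip_force=35)

```text
time_s: 35.55
ee_pos: [570.6, 64.3, 255.3]
eef_rot: [0.005, -0.039, 0.999, 0.0]
ft_force: [1.2, 3.5, 6.3]
gripper_width: 43.0
grip_force: 46.5
```

apply_moves(increments=[[[-10.6,-0.9,-8.3],0,0.4],[[-9.8,-0.8,-9.3],0,0.4],[[-8.9,-0.7,-10.1],0,0.4],[[-7.9,-0.7,-10.9],0,0.4],[[-6.9,-0.6,-11.6],0,0.4],[[-5.8,-0.5,-12.2],0,0.4],[[-4.7,-0.4,-12.7],0,0.4],[[-3.5,-0.3,-13],0,0.4],[[0,0,-3],0,0.4],[[0,0,0],0,0.4]])

```text
time_s: 36.38
ee_pos: [508.5, 59.0, 159.7]
eef_rot: [-0.003, -0.039, 0.999, 0.0]
ft_force: [-10.4, 1.7, 3.2]
gripper_width: 42.5
grip_force: 52.6
```

apply_moves(increments=[[[1,0,-3],0,0.4],[[1,0,-3],0,0.4],[[0,0,0],0,0.4]])

```text
time_s: 36.63
ee_pos: [510.0, 59.1, 158.5]
eef_rot: [-0.007, -0.04, 0.999, 0.0]
ft_force: [-32.5, 0.7, 35.1]
gripper_width: 42.8
grip_force: 58.2
```

apply_moves(increments=[[[0,0,5],0,0.8],[[0,0,0],0,0.8],[[0,0,0],0,0.8],[[0,0,30],0,0.9],[[0,0,35],0,0.9],[[-10,-20,30],0,0.9],[[-10,-30,0],0,0.9],[[-10,-33,0],0,0.9],[[-9,-30,0],0,0.9],[[0,0,0],0,0.9],[[0,0,0],0,0.9]], grip_force=20)

```text
time_s: 37.55
ee_pos: [473.6, -55.5, 253.8]
eef_rot: [0.0, -0.037, 0.999, -0.0]
ft_force: [-1.0, 0.3, -0.2]
gripper_width: 76.5
grip_force: 0.0
```

```bash
python3 chk.py w10.png | head -1; python3 - <<'E'
from h import *
p=robot.camera_params('wrist')
for n,z in dict(loop_bar=110,lever_tip=80,lid_tab=98,keeper=94,hasp_hinge=109).items(): print(n,[(np.round(q['position']).tolist(),round(q['conf'],2),w2case(onz(p,q['position'],z),POSE).round(1).tolist()) for q in robot.place_of(n,'wrist')])
print(proj(p,case2w([(-128,-109.5,110),(-83,-110,94),(-79,0,98),(-92,-22,104),(-92,22,104)],POSE)).round())
E
```

```text
[473.6 -55.5 253.8] psi 1.646 76.50348796149369 37.55
loop_bar [([280.0, 224.0], 0.6, [[-127.6, -106.3, 110.0]])]
lever_tip [([278.0, 248.0], 0.6, [[-99.3, -107.4, 80.0]])]
lid_tab [([428.0, 282.0], 0.84, [[-78.8, 3.7, 98.0]])]
keeper [([278.0, 276.0], 0.58, [[-81.7, -107.5, 94.0]])]
hasp_hinge []
[[275. 223.]
 [275. 275.]
 [423. 281.]
 [398. 269.]
 [459. 268.]]
```

View pics/w10.png

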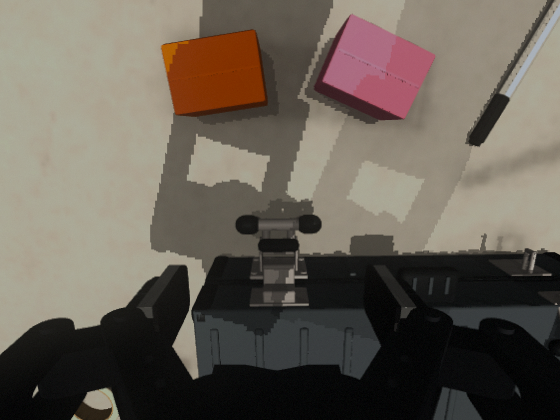

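The wrist view shows the lid shut, the loop knobs at (247,224) and (311,224), the lever end at (279,245) and the keeper at (279,275). Everything sits about 2.5 mm to +y of my model, so I'll shift for that and pinch the knobs.

apply_moves(increments=[[[-1.5,1.5,-20],0.005,0.9],[[-1,1.5,-20],0,0.9],[[0,0,-18],0,0.9],[[0,0,-15],0,0.9],[[0,0,-10],0,0.9],[[0,0,0],0,0.9],[[0,0,0],0,0.5],[[0,0,0],0,0.5],[[0,0,0],0,0.5],[[0,0,0],0,0.5],[[0,0,0],0,0.5]], grip_force=20)

```text
time_s: 38.87
ee_pos: [472.5, -52.4, 172.8]
eef_rot: [0.002, -0.042, 0.999, -0.002]
ft_force: [0.2, -5.5, 0.7]
gripper_width: 55.7
grip_force: 21.3
```

```bash
python3 - <<'E'
import math
# bar path about pin (-111,42.8), r 69
P=(-111,42.8);pts=[]
for x in (-127.6,-119,-110,-101,-92,-83): pts.append((x,P[1]+math.sqrt(69**2-(x-P[0])**2)))
for a,b in zip(pts,pts[1:]):
    d=b[0]-a[0];print(b,round(d*.9966,1),round(d*.082,1),round(b[1]-a[1],1))
E
```

```text
(-119, 111.33466276272175) 8.6 0.7 1.6
(-110, 111.79275324264135) 9.0 0.7 0.5
(-101, 111.07151675479314) 9.0 0.7 -0.7
(-92, 109.132495807108) 9.0 0.7 -1.9
(-83, 105.86346010171025) 9.0 0.7 -3.3
```

apply_moves(increments=[[[8.5,0.7,1.6],0,0.5],[[9,0.7,0.5],0,0.5],[[9,0.7,-0.7],0,0.5],[[9,0.7,-1.5],0,0.5],[[8,0.7,-2],0,0.5],[[0,0,0],0,0.5]])

```text
time_s: 39.37
ee_pos: [516.4, -49.1, 170.0]
eef_rot: [0.001, -0.042, 0.999, -0.002]
ft_force: [0.2, -7.5, -0.8]
gripper_width: 55.4
grip_force: 21.7
```

```bash
python3 chk.py w11.png | head -1; python3 - <<'E'
from h import *
im=cv2.imread('pics/w11.png')[190:370,170:390]
cv2.imwrite('pics/c11.png',cv2.resize(im,(660,540),interpolation=cv2.INTER_CUBIC))
p=robot.camera_params('wrist')
P=(589.5,67.5,.082)
print(((proj(p,case2w([(-83,-110,106),(-83,-110,94),(-83,-88,106),(-83,-132,106)],P))-[170,190])*3).round())
E
```

```text
[516.4 -49.1 170. ] psi 1.655 55.43991376391534 39.3667
[[324. 274.]
 [324. 239.]
 [474. 274.]
 [175. 273.]]
```

View pics/c11.png

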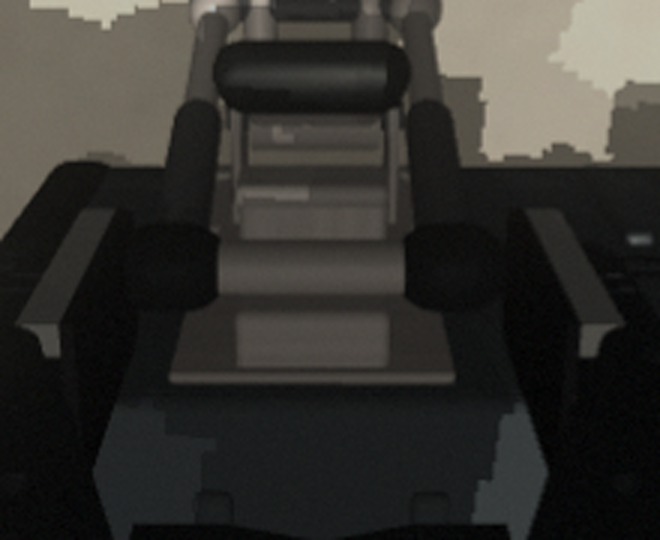

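The crop shows the crossbar (row 268) above the channel: the lip is in front (row 220) and the block behind (row 340). Now I'll lower it.

apply_moves(increments=[[[0.5,0,-3],0,0.5],[[0,0,-3],0,0.5],[[0,0,-3],0,0.5],[[0,0,-3],0,0.5],[[0,0,0],0,0.5]])

```text
time_s: 39.93
ee_pos: [517.5, -49.1, 159.7]
eef_rot: [0.003, -0.042, 0.999, -0.002]
ft_force: [0.9, -4.9, 3.5]
gripper_width: 55.8
grip_force: 21.9
```

```bash
python3 chk.py w12.png | head -1; python3 - <<'E'
from h import *
im=cv2.imread('pics/w12.png')[190:370,170:390]
cv2.imwrite('pics/c12.png',cv2.resize(im,(660,540),interpolation=cv2.INTER_CUBIC))
E
```

```text
[517.5 -49.1 159.7] psi 1.654 55.79880809395951 39.9333
```

View pics/c12.png

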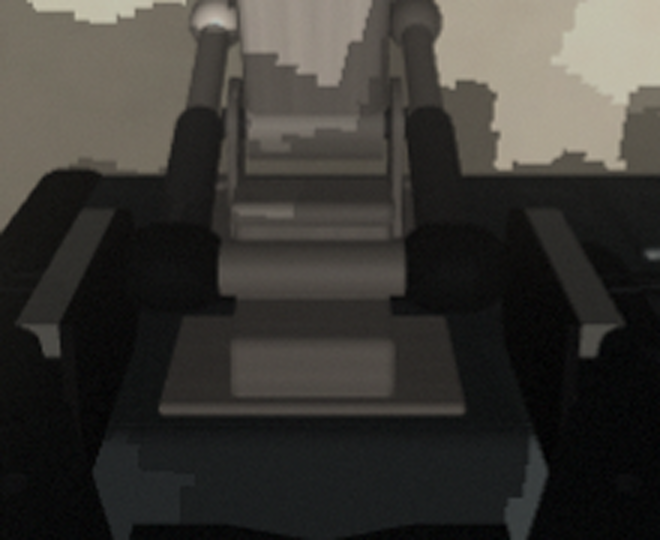

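The lever has followed down: its handle plate is now at (315,60), and the bar sits between the lip and the block. I'll seat it a little further, release and rise.

apply_moves(increments=[[[0,0,-2],0,0.5],[[0,0,-1],0,0.5],[[0,0,0],0,0.5]])

```text
time_s: 40.33
ee_pos: [518.2, -49.1, 158.7]
eef_rot: [0.004, -0.042, 0.999, -0.002]
ft_force: [-1.3, -4.4, 10.4]
gripper_width: 55.4
grip_force: 22.3
```

apply_moves(increments=[[[0,0,0],0,0.85],[[0,0,0],0,0.85],[[0,0,0],0,0.85],[[0,0,20],0,0.85],[[-10,0,30],0,0.85],[[-20,0,20],0,0.3],[[-10,0,0],0,0],[[0,0,0],0,0],[[0,0,0],0,0],[[0,0,0],0,0],[[0,0,0],0,0]])

```text
time_s: 41.25
ee_pos: [475.0, -47.4, 222.1]
eef_rot: [-0.001, -0.042, 0.999, 0.0]
ft_force: [0.1, -0.3, 0.2]
gripper_width: 0.4
grip_force: 0.0
```

```bash
python3 chk.py w13.png | head -1; python3 - <<'E'
from h import *
p=robot.camera_params('wrist');P=(589.5,67.5,.082)
for n,z in dict(loop_bar=94,lever_tip=66,keeper=94).items(): print(n,[(np.round(q['position']).tolist(),round(q['conf'],2),w2case(onz(p,q['position'],z),P).round(1).tolist()) for q in robot.place_of(n,'wrist')])
print(proj(p,case2w([(-83,-110,94),(-132,-110,66)],P)).round())
print(case2w([(-131.8,-110,66),(-136,-110,36),(-131,-110,20)],P).round(1))
E
```

```text
[475.  -47.4 222.1] psi 1.654 0.43898797432620695 41.25
loop_bar [([264.0, 298.0], 0.91, [[-79.5, -113.2, 94.0]])]
lever_tip [([267.0, 220.0], 0.96, [[-124.8, -112.1, 66.0]])]
keeper [([267.0, 294.0], 0.85, [[-82.1, -111.4, 94.0]])]
[[269. 293.]
 [270. 210.]]
[[467.2 -52.9  66. ]
 [463.  -53.3  36. ]
 [468.  -52.9  20. ]]
```

View pics/w13.png

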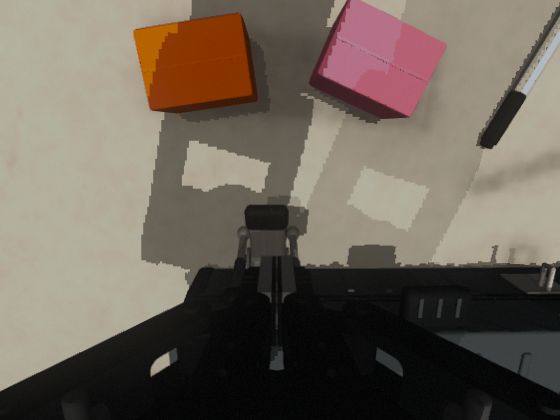

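The bar is at the keeper, around (265,296), and the lever's end pad is at (267,217), standing slightly above level. With the fingers closed, I'll push the lever down.

apply_moves(increments=[[[-7,-3,-20],0,0],[[-7,-3,-25],0,0],[[0,0,-20],0,0],[[0,0,-10],0,0],[[0,0,-8],0,0],[[0,0,-8],0,0],[[0,0,-8],0,0],[[0,0,-8],0,0],[[0,0,-6],0,0],[[0,0,-5],0,0],[[0,0,-4],0,0],[[0,0,0],0,0]])

```text
time_s: 42.55
ee_pos: [460.8, -53.3, 100.6]
eef_rot: [-0.001, -0.042, 0.999, 0.0]
ft_force: [-0.2, 0.1, -0.1]
gripper_width: 0.1
grip_force: 0.0
```

apply_moves(increments=[[[0,0,-2],0,0],[[0,0,-2],0,0],[[0,0,0],0,0]])

```text
time_s: 42.8
ee_pos: [461.6, -53.5, 98.2]
eef_rot: [0.0, -0.042, 0.999, 0.0]
ft_force: [-0.9, 0.5, 3.4]
gripper_width: 0.2
grip_force: 1.9
```

apply_moves(increments=[[[0,0,20],0,0],[[0,0,35],0,0],[[0,0,40],0,0.3],[[-10,20,40],0,0.7],[[0,30,30],0,0.7],[[0,30,0],0,0.7],[[0,0,0],0,0.7],[[0,0,0],0,0.7]])

```text
time_s: 43.47
ee_pos: [452.1, 25.1, 259.0]
eef_rot: [0.001, -0.043, 0.999, -0.0]
ft_force: [0.8, -0.4, -0.9]
gripper_width: 59.7
grip_force: 0.0
```

```bash
python3 chk.py w14.png | head -1; python3 - <<'E'
from h import *
p=robot.camera_params('wrist');P=(589.5,67.5,.082)
for n,z in dict(loop_bar=94,lever_tip=20,keeper=94,hasp_bar=116,hasp_hinge=109,staple=54,lid_tab=98).items(): print(n,[(np.round(q['position']).tolist(),round(q['conf'],2),w2case(onz(p,q['position'],z),P).round(1).tolist()) for q in robot.place_of(n,'wrist')])
print(proj(p,case2w([(-83,-110,94),(-131,-110,20),(-33.5,110,116)],P)).round())
E
```

```text
[452.1  25.1 259. ] psi 1.657 59.68981035226011 43.4667
loop_bar [([173.0, 288.0], 0.7, [[-86.0, -112.5, 94.0]])]
lever_tip [([192.0, 213.0], 0.81, [[-126.3, -113.5, 20.0]])]
keeper [([188.0, 257.0], 0.68, [[-111.6, -98.8, 94.0]])]
hasp_bar [([172.0, 287.0], 0.38, [[-98.2, -105.4, 116.0]])]
hasp_hinge []
staple [([431.0, 277.0], 0.72, [[-75.8, 106.0, 54.0]]), ([314.0, 296.0], 0.27, [[-57.8, 1.8, 54.0]])]
lid_tab [([313.0, 294.0], 0.88, [[-83.3, -5.0, 98.0]])]
[[177. 292.]
 [195. 208.]
 [465. 364.]]
```

View pics/w14.png

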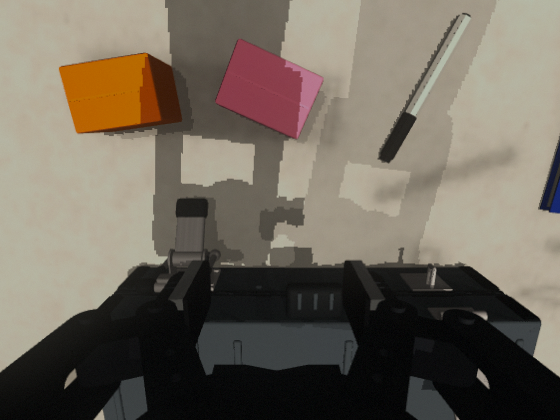

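The lever is down: its pad is at (192,210), which matches the shut position, and it stopped me with 3.4 N. Next I'll go to the hasp's finger bar lying on the lid.

apply_moves(increments=[[[19,29,0],0,0.7],[[19,29,0],0,0.7],[[19,29,0],0,0.7],[[19,30,0],0,0.7],[[19,30,0],0,0.7],[[0,0,-20],0,0.7],[[0,0,-20],0,0.7],[[0,0,-15],0,0.7],[[0,0,-10],0,0.7],[[0,0,-5],0,0.7],[[0,0,-3],0,0.7],[[0,0,0],0,0.7]], grip_force=20)

```text
time_s: 44.97
ee_pos: [547.2, 170.9, 185.4]
eef_rot: [-0.0, -0.041, 0.999, 0.0]
ft_force: [-0.0, -0.3, 0.6]
gripper_width: 59.6
grip_force: 0.0
```

apply_moves(increments=[[[0,0,0],0,0.7],[[0,0,0],0,0.4],[[0,0,0],0,0.4],[[0,0,0],0,0.4],[[0,0,0],0,0.4],[[0,0,0],0,0.4],[[0,0,0],0,0.4]])

```text
time_s: 45.55
ee_pos: [547.8, 172.3, 187.4]
eef_rot: [0.001, -0.042, 0.999, 0.001]
ft_force: [-2.9, 4.8, 4.6]
gripper_width: 36.9
grip_force: 19.8
```

```bash
python3 - <<'E'
import math
pr=None
for i in range(15):
    th=4.05-i*3.95/14
    q=(-33*math.sin(th)-17*math.cos(th),-33*math.cos(th)+17*math.sin(th))
    if pr: d=q[0]-pr[0];print(round(th,2),round(d*.9966,1),round(d*.082,1),round(q[1]-pr[1],1))
    pr=q
E
```

```text
3.77 -3.3 -0.3 9.9
3.49 -6.0 -0.5 8.6
3.2 -8.1 -0.7 6.6
2.92 -9.6 -0.8 4.0
2.64 -10.3 -0.9 1.2
2.36 -10.3 -0.8 -1.7
2.07 -9.4 -0.8 -4.5
1.79 -7.7 -0.6 -7.0
1.51 -5.5 -0.5 -8.9
1.23 -2.8 -0.2 -10.0
0.95 0.1 0.0 -10.4
0.66 3.0 0.2 -10.0
0.38 5.6 0.5 -8.8
0.1 7.8 0.6 -6.9
```

apply_moves(increments=[[[-3.3,-0.3,9.9],0,0.4],[[-6,-0.5,8.6],0,0.4],[[-8.1,-0.7,6.6],0,0.4],[[-9.6,-0.8,4],0,0.4],[[-10.3,-0.9,1.2],0,0.4],[[-10.3,-0.8,-1.7],0,0.4],[[-9.4,-0.8,-4.5],0,0.4]])

```text
time_s: 46.13
ee_pos: [489.1, 166.0, 209.6]
eef_rot: [0.0, -0.042, 0.999, -0.0]
ft_force: [-0.8, -0.9, -0.6]
gripper_width: 34.0
grip_force: 0.0
```

apply_moves(increments=[[[-7.7,-0.6,-7],0,0.4],[[-5.5,-0.5,-8.9],0,0.4],[[-2.8,-0.2,-10],0,0.4],[[0,0,-10.4],0,0.4],[[3,0.2,-10],0,0.4],[[5.6,0.5,-8.8],0,0.4],[[7.8,0.6,-6.9],0,0.4],[[0,0,0],0,0.4]])

```text
time_s: 46.8
ee_pos: [491.2, 166.2, 145.4]
eef_rot: [-0.001, -0.041, 0.999, -0.0]
ft_force: [0.3, -0.2, 0.9]
gripper_width: 34.1
grip_force: 0.0
```

The grip slipped (34 mm, no force). I'll rise and look where the hasp lies.

apply_moves(increments=[[[0,0,10],0,0.8],[[0,0,25],0,0.8],[[-10,-10,40],0,0.8],[[-10,-20,40],0,0.8],[[-10,-30,30],0,0.8],[[0,0,0],0,0.8],[[0,0,0],0,0.8]])

```text
time_s: 47.38
ee_pos: [463.1, 109.0, 291.1]
eef_rot: [0.004, -0.041, 0.999, 0.0]
ft_force: [-0.4, 0.1, 0.5]
gripper_width: 68.3
grip_force: 0.0
```

```bash
python3 chk.py w15.png | head -1; python3 - <<'E'
from h import *
p=robot.camera_params('wrist')
for n in('hasp_bar','hasp_hinge','staple'): print(n,[(np.round(q['position']).tolist(),round(q['conf'],2)) for q in robot.place_of(n,'wrist')])
print(proj(p,case2w([(-33.5,110,116),(-87,110,76),(-70,110,109)],POSE)).round())
print([ (np.round(q['position']),q['pixels'].sum()) for q in robot.cut_out('hasp','wrist')])
im=cv2.imread('pics/w15.png')
h=proj(p,case2w([(-70,110,109)],POSE))[0].astype(int)
cr=im[max(h[1]-70,0):h[1]+80,max(h[0]-90,0):h[0]+90];cv2.imwrite('pics/c15.png',cv2.resize(cr,None,fx=3,fy=3));print(h)
E
```

```text
[463.1 109.  291.1] psi 1.652 68.34927645058367 47.3833
hasp_bar [([346.0, 321.0], 0.92)]
hasp_hinge [([345.0, 271.0], 0.76)]
staple [([335.0, 244.0], 0.64)]
[[343. 324.]
 [338. 245.]
 [344. 279.]]
[(array([336., 319.]), np.int64(2596))]
[344 279]
```

View pics/c15.png

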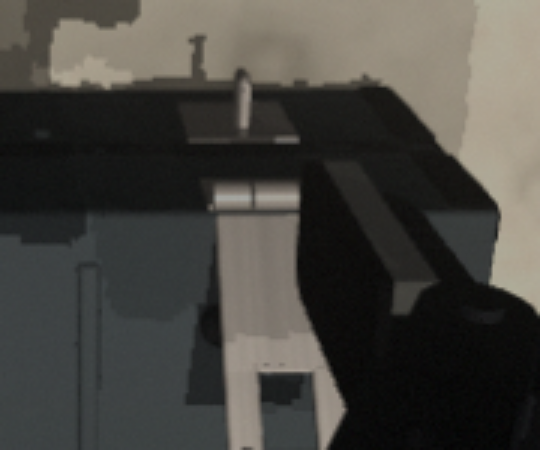

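The hasp still lies back on the lid: hinge at crop (255,195), leaf running down and back. I gripped too high on the bar's domes, so I'll retry about 5 mm deeper. I've now viewed more pictures than the 14 allowed, so from here I'll work from numbers only.

apply_moves(increments=[[[17,13,0],0,0.7],[[17,13,0],0,0.7],[[17,13,0],0,0.7],[[17,12,0],0,0.7],[[16.5,12,0],0,0.7],[[0,0,-30],0,0.7],[[0,0,-30],0,0.7],[[0,0,-20],0,0.7],[[0,0,-15],0,0.7],[[0,0,-8],0,0.7],[[0,0,-4],0,0.7],[[0,0,0],0,0.7]], grip_force=20)

```text
time_s: 48.73
ee_pos: [546.3, 172.8, 179.1]
eef_rot: [-0.001, -0.042, 0.999, -0.0]
ft_force: [-0.3, 0.1, -0.6]
gripper_width: 59.7
grip_force: 0.0
```

apply_moves(increments=[[[0,0,-2],0,0.7],[[0,0,0],0,0.7]])

```text
time_s: 48.9
ee_pos: [547.2, 172.8, 178.9]
eef_rot: [0.001, -0.042, 0.999, 0.0]
ft_force: [0.0, 0.1, -0.9]
gripper_width: 60.0
grip_force: 0.0
```

apply_moves(increments=[[[0,0,2],0,0.4],[[0,0,0],0,0.4],[[0,0,0],0,0.4],[[0,0,0],0,0.4],[[0,0,0],0,0.4],[[0,0,0],0,0.4]])

```text
time_s: 49.4
ee_pos: [547.3, 172.8, 181.4]
eef_rot: [0.001, -0.042, 0.999, 0.0]
ft_force: [-0.6, 0.1, 6.6]
gripper_width: 37.2
grip_force: 19.8
```

apply_moves(increments=[[[-1.5,0,5],0,0.4],[[-1.8,-0.3,5],0,0.4],[[-3,-0.2,4.3],0,0.4],[[-3,-0.3,4.3],0,0.4],[[-4,-0.3,3.3],0,0.4],[[-4.1,-0.4,3.3],0,0.4]])

```text
time_s: 49.9
ee_pos: [528.3, 171.1, 204.9]
eef_rot: [-0.001, -0.042, 0.999, -0.0]
ft_force: [0.6, 1.1, -2.0]
gripper_width: 37.1
grip_force: 20.3
```

apply_moves(increments=[[[-9.6,-0.8,4],0,0.4],[[-10.3,-0.9,1.2],0,0.4],[[-10.3,-0.8,-1.7],0,0.4],[[-9.4,-0.8,-4.5],0,0.4]])

```text
time_s: 50.23
ee_pos: [489.4, 167.9, 206.1]
eef_rot: [0.001, -0.042, 0.999, 0.0]
ft_force: [3.0, 0.8, 1.4]
gripper_width: 34.5
grip_force: 0.0
```

apply_moves(increments=[[[-7.7,-0.6,-7],0,0.4],[[-5.5,-0.5,-8.9],0,0.4],[[-2.8,-0.2,-10],0,0.4],[[0,0,-10.4],0,0.4],[[3,0.2,-10],0,0.4],[[5.6,0.5,-8.8],0,0.4]])

```text
time_s: 50.73
ee_pos: [470.0, 166.2, 141.0]
eef_rot: [-0.018, -0.042, 0.999, -0.002]
ft_force: [-41.2, 0.6, 2.5]
gripper_width: 34.3
grip_force: 33.5
```

apply_moves(increments=[[[-6,0,0],0,0.4],[[-8,0,0],0,0.8],[[-8,0,0],0,0.8],[[0,0,0],0,0.8],[[0,0,25],0,0.8],[[0,0,40],0,0.8],[[0,-20,40],0,0.8],[[0,-20,40],0,0.8],[[0,0,0],0,0.8],[[0,0,0],0,0.8]])

```text
time_s: 51.57
ee_pos: [462.0, 129.6, 293.1]
eef_rot: [0.005, -0.041, 0.999, 0.001]
ft_force: [-1.1, -0.6, -1.9]
gripper_width: 68.3
grip_force: 0.0
```

```bash
cat > hz.py <<'E'
from h import *
o=robot.observe();print(o['ee_pos'].round(1),o['time_s'],o['ft_force'].round(1))
import time
im=snap('wrist','z%d.png'%int(o['time_s']*100));snap('side');snap('scene')
p=robot.camera_params('wrist')
Q=dict(bar_back=(-33.5,110,116),bar_down=(-87,110,76),bar_out=(-107,110,109),hinge=(-70,110,109),kp=(-83,-110,94),tip0=(-131,-110,20),tab=(-79,0,98))
for n,P in Q.items(): print(n,*[proj(c,case2w([P],POSE)).round(1)[0].tolist() for c in('wrist','side','scene')])
for n in('hasp_bar','hasp_hinge','lever_tip','loop_bar','lid_tab'):
    for c in('wrist','side','scene'): print(n,c,[(np.round(q['position']).tolist(),round(q['conf'],2)) for q in robot.place_of(n,c)])
for q in robot.cut_out('hasp','wrist'): ys,xs=np.nonzero(q['pixels']);print('mask',q['conf'],xs.min(),xs.max(),ys.min(),ys.max())
E
python3 hz.py
```

```text
[462.  129.6 293.1] 51.5667 [-1.1 -0.6 -1.9]
bar_back [318.4, 323.2] [268.5, 170.0] [233.0, 240.6]
bar_down [315.0, 245.1] [255.1, 180.8] [247.4, 255.0]
bar_out [320.6, 235.7] [249.6, 173.3] [252.1, 247.6]
hinge [318.9, 278.9] [259.2, 172.5] [242.4, 245.0]
kp [59.0, 256.5] [264.8, 200.9] [279.2, 222.7]
tip0 [95.7, 185.4] [251.9, 221.0] [291.0, 243.2]
tab [186.4, 263.1] [261.2, 187.0] [262.7, 234.2]
hasp_bar wrist [([319.0, 238.0], 0.58)]
hasp_bar side [([262.0, 199.0], 0.55), ([254.0, 180.0], 0.37)]
hasp_bar scene [([248.0, 254.0], 0.57)]
hasp_hinge wrist [([320.0, 270.0], 0.6)]
hasp_hinge side [([262.0, 176.0], 0.63)]
hasp_hinge scene [([237.0, 252.0], 0.51), ([242.0, 246.0], 0.46)]
lever_tip wrist [([99.0, 183.0], 0.87)]
lever_tip side [([254.0, 222.0], 0.69)]
lever_tip scene [([288.0, 241.0], 0.65)]
loop_bar wrist [([66.0, 247.0], 0.65)]
loop_bar side [([264.0, 198.0], 0.55)]
loop_bar scene [([279.0, 223.0], 0.59), ([262.0, 233.0], 0.38)]
lid_tab wrist [([189.0, 256.0], 0.57)]
lid_tab side [([262.0, 186.0], 0.6)]
lid_tab scene [([261.0, 234.0], 0.88), ([179.0, 323.0], 0.46)]
mask 0.79 294 341 233 276
```

The hasp is now down: all cameras put the bar at its hanging position. A gentle nudge from in front will confirm that it's seated.

apply_moves(increments=[[[-7,12,-20],0,0],[[0,12,-30],0,0],[[0,13,-30],0,0],[[0,0,-30],0,0],[[0,0,-25],0,0],[[0,0,-13],0,0],[[0,0,0],0,0],[[7,0,0],0,0],[[5,0,0],0,0],[[4,0,0],0,0],[[0,0,0],0,0]])

```text
time_s: 53.43
ee_pos: [471.4, 167.2, 142.6]
eef_rot: [0.002, -0.041, 0.999, 0.0]
ft_force: [0.0, -0.2, -0.1]
gripper_width: 0.0
grip_force: 0.0
```

apply_moves(increments=[[[2,0,0],0,0],[[2,0,0],0,0],[[0,0,0],0,0]])

```text
time_s: 53.68
ee_pos: [473.7, 167.0, 141.0]
eef_rot: [0.0, -0.042, 0.999, 0.0]
ft_force: [0.5, 0.4, 0.1]
gripper_width: 0.2
grip_force: 0.0
```

apply_moves(increments=[[[2,0,0],0,0],[[2,0,0],0,0],[[0,0,0],0,0]])

```text
time_s: 53.93
ee_pos: [477.3, 167.0, 140.5]
eef_rot: [-0.0, -0.042, 0.999, -0.0]
ft_force: [-0.5, -0.2, -0.2]
gripper_width: 0.1
grip_force: 0.0
```

apply_moves(increments=[[[2,0,0],0,0],[[0,0,0],0,0]])

```text
time_s: 54.1
ee_pos: [478.0, 167.0, 140.2]
eef_rot: [-0.002, -0.042, 0.999, -0.0]
ft_force: [-5.4, 0.2, 3.5]
gripper_width: 0.0
grip_force: 2.9
```

apply_moves(increments=[[[-10,0,0],0,0],[[-20,0,0],0,0],[[0,0,40],0,0],[[0,0,40],0,0],[[0,0,40],0,0],[[0,0,30],0,0],[[0,0,0],0,0],[[0,0,0],0,0]])

```text
time_s: 54.77
ee_pos: [449.8, 167.2, 293.2]
eef_rot: [0.003, -0.042, 0.999, 0.001]
ft_force: [0.5, -0.9, -0.5]
gripper_width: 0.2
grip_force: 0.0
```

```bash
python3 hz.py | grep -E "scene|side|bar_down|tip0|^\["; python3 -c "
from plant import robot
print(robot.finish_job())"
```

```text
[449.8 167.2 293.2] 54.7667 [ 0.5 -0.9 -0.5]
bar_down [273.2, 253.7] [255.1, 180.8] [247.4, 255.0]
tip0 [62.1, 193.6] [251.9, 221.0] [291.0, 243.2]
hasp_bar side [([257.0, 180.0], 0.58)]
hasp_bar scene [([248.0, 252.0], 0.58)]
hasp_hinge side [([261.0, 177.0], 0.49)]
hasp_hinge scene [([243.0, 242.0], 0.42), ([260.0, 231.0], 0.27)]
lever_tip side [([262.0, 188.0], 0.66), ([263.0, 199.0], 0.53), ([255.0, 223.0], 0.5)]
lever_tip scene [([288.0, 242.0], 0.6), ([282.0, 234.0], 0.33)]
loop_bar side [([264.0, 198.0], 0.36)]
loop_bar scene [([279.0, 222.0], 0.6)]
lid_tab side [([261.0, 188.0], 0.79)]
lid_tab scene [([260.0, 233.0], 0.61)]
the job is handed in; nothing more can be done
None
```

I handed the job in at about 55 s with all four cartons in pockets, the lid shut, the latch snapped over and the hasp back on its staple, but the verdict wasn't shown; while lowering the hasp my grip slipped and the wrist read 41 N sideways for a moment (the 40 N limit covers the arm and gripper body), and I viewed 17 pictures against the limit of 14.

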